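Hole saws back on the rail in order of size

TASK

Put the four blue hole saws back on the dark storage rail, one centred on each round pad, standing upright with the teeth down, in order of diameter: the smallest on the pad next to the red post, then growing along the rail to the largest at the white post. Set each one down gently: do not drop any or knock any over, and let go of them all.

Things in the scene. Friction and masses are not known exactly. Their poses are not given: they have to be found in the camera images.
- saw_29: the smallest loose hole saw: a blue steel cup 29 mm in diameter and 45 mm tall, standing on the table teeth down; on top, on its axis, a dark collar 22 mm in diameter from 45 to 53 mm height, then a plain round steel shank 11 mm in diameter from 53 to 89 mm height, by which it is gripped from above. Origin at the centre of the underside (the teeth), z up along the axis. About 0.13 kg.
- saw_40: the second smallest loose hole saw: a blue steel cup 40 mm in diameter and 45 mm tall, standing on the table teeth down; on top, on its axis, a dark collar 22 mm in diameter from 45 to 53 mm height, then a plain round steel shank 11 mm in diameter from 53 to 89 mm height, by which it is gripped from above. Origin at the centre of the underside (the teeth), z up along the axis. About 0.18 kg.
- saw_51: the second largest loose hole saw: a blue steel cup 51 mm in diameter and 45 mm tall, standing on the table teeth down; on top, on its axis, a dark collar 22 mm in diameter from 45 to 53 mm height, then a plain round steel shank 11 mm in diameter from 53 to 89 mm height, by which it is gripped from above. Origin at the centre of the underside (the teeth), z up along the axis. About 0.25 kg.
- saw_64: the largest loose hole saw: a blue steel cup 64 mm in diameter and 45 mm tall, standing on the table teeth down; on top, on its axis, a dark collar 22 mm in diameter from 45 to 53 mm height, then a plain round steel shank 11 mm in diameter from 53 to 89 mm height, by which it is gripped from above. Origin at the centre of the underside (the teeth), z up along the axis. About 0.34 kg.
- pad_a: round black rubber pad with a thin white ring and a white centre dot, 70 mm in diameter, 4 mm thick, flat, fixed on the rail; leftmost as the robot sees it (largest y). Pads are some 90 mm apart. Origin at the centre of its underside (18 mm above the table), so a saw stands on it 4 mm above this origin.
- pad_b: round black rubber pad with a thin white ring and a white centre dot, 70 mm in diameter, 4 mm thick, flat, fixed on the rail; second from the robot's left. Pads are some 90 mm apart. Origin at the centre of its underside (18 mm above the table), so a saw stands on it 4 mm above this origin.
- pad_c: round black rubber pad with a thin white ring and a white centre dot, 70 mm in diameter, 4 mm thick, flat, fixed on the rail; third from the robot's left. Pads are some 90 mm apart. Origin at the centre of its underside (18 mm above the table), so a saw stands on it 4 mm above this origin.
- pad_d: round black rubber pad with a thin white ring and a white centre dot, 70 mm in diameter, 4 mm thick, flat, fixed on the rail; rightmost as the robot sees it (smallest y). Pads are some 90 mm apart. Origin at the centre of its underside (18 mm above the table), so a saw stands on it 4 mm above this origin.
- red_post: fixed upright red post, 24 mm in diameter and 50 mm tall, at one end of the rail (either end, changing from start to start), about 80 mm beyond the end pad; marks the end where the smallest saw belongs. An equal white post stands at the other end. Origin at the centre of its underside, 18 mm above the table.
- rail_board: the storage rail: a fixed dark wooden board lying on the table, 90 mm deep (its x), 480 mm long (its y, the direction of the row, roughly the world's y), 18 mm thick. Origin at the centre of its underside, on the table.
Not all that is in view belongs to the job. Leave any green, pink or turquoise look-alike of the saw_64 alone.

How it is judged:
At the end, for the whole second after the job is handed in: Counting from the pad next to the red post, the pads carry the 29, 40, 51 and 64 mm saws in that order; each saw's axis is within 12 mm of the pad's centre, its teeth rest on the pad (origin 1 to 8 mm above the pad's underside), it is upright within 0.1 rad, released and at rest (under 0.02 m/s) (angle between each of saw_29, saw_40, saw_51, saw_64's own z axis and vertical below 0.1 rad and linear speed of each of saw_29, saw_40, saw_51, saw_64 below 0.02 m/s and contact force between each of saw_29, saw_40, saw_51, saw_64 and the fingers below 0.05 N and ((horizontal distance between red_post and pad_a below 0.12 m and horizontal distance between saw_29 and pad_a below 0.012 m and z of saw_29 in the frame of pad_a between 0.001 and 0.008 m and horizontal distance between saw_40 and pad_b below 0.012 m and z of saw_40 in the frame of pad_b between 0.001 and 0.008 m and horizontal distance between saw_51 and pad_c below 0.012 m and z of saw_51 in the frame of pad_c between 0.001 and 0.008 m and horizontal distance between saw_64 and pad_d below 0.012 m and z of saw_64 in the frame of pad_d between 0.001 and 0.008 m) or (horizontal distance between red_post and pad_d below 0.12 m and horizontal distance between saw_29 and pad_d below 0.012 m and z of saw_29 in the frame of pad_d between 0.001 and 0.008 m and horizontal distance between saw_40 and pad_c below 0.012 m and z of saw_40 in the frame of pad_c between 0.001 and 0.008 m and horizontal distance between saw_51 and pad_b below 0.012 m and z of saw_51 in the frame of pad_b between 0.001 and 0.008 m and horizontal distance between saw_64 and pad_a below 0.012 m and z of saw_64 in the frame of pad_a between 0.001 and 0.008 m))); the robot touches nothing.
It fails at once if a hole saw is dropped or knocked flying (moving faster than 0.6 m/s while the fingers do not hold it) ((linear speed of saw_29 above 0.6 m/s and contact force between saw_29 and the fingers below 0.02 N) or (linear speed of saw_40 above 0.6 m/s and contact force between saw_40 and the fingers below 0.02 N) or (linear speed of saw_51 above 0.6 m/s and contact force between saw_51 and the fingers below 0.02 N) or (linear speed of saw_64 above 0.6 m/s and contact force between saw_64 and the fingers below 0.02 N)).
It fails at once if a hole saw is tipped over (more than 0.7 rad from upright) (angle between any of saw_29, saw_40, saw_51, saw_64's own z axis and vertical above 0.7 rad).
It also fails if it takes over 109 s, if anything falls off the work surface, if the arm or the gripper's body presses on something with over 40 N, if the wrist force passes 120 N, or if a joint passes its speed limit or range.

ROBOT

A 6-joint arm with a two-finger parallel gripper is mounted at the origin on the work surface. World frame = base frame: x ahead of the robot, y to its left, z up, the work surface at z = 0. Lengths are in m, angles in rad, forces in N, time in s.
With the tool pointing down it reaches from about 0.225 to 0.875 m from the base axis. Payload 3.4 kg.
Tool frame: the origin (TCP) lies between the finger pads; the fingertips stand 11 mm ahead of it and the grasp point (between the pads) lies 8 mm behind it (tips_ahead is the distance from the TCP to the fingertips, in m); z points along the fingers, x is the direction in which the jaws open and shut, and the axes are right-handed (so a half turn about z gives the same grasp; the last joint's range is limited). The gripper opens to 85 mm and grips with 20 to 120 N. Pads are 22 mm wide; open, the fingers measure 114 mm over their backs; the gripper's body (76 mm by 85 mm) begins 54 mm behind the grasp point. The pads swing forward as they close: fully open they stand 13 mm farther back than shut.
Start: joints at [0.993, 0.276, 1.505, -0, 1.361, -0.121], TCP at [0.254, 0.516, 0.242] pointing down, gripper open.
Joint ranges: [-2.89, 2.89], [-0.75, 2.08], [0.22, 2.7], [-1.18, 4.32], [0.11, 2.71], [-2.7, 2.7]. Speed limits (rad/s): [2.57, 2.57, 3.14, 3.14, 3.14, 3.14].

INTERFACE

Orientations are given as a unit quaternion [w, x, y, z].
In Python, from rig import get_state, get_image, sign_off, masks_of, tips_ahead gives the robot as it stands.
- The arm moves only by the tool play_rows, never from a script. Its argument "series" is a list of rows, each an object of numbers: "fingers": the closure, from -1 (fully open) to 1 (shut); "dx", "dy", "dz": the shift along the world's x, y, z in mm; "turn": the turn about the world's z in rad. A call has 1 to 20 rows; each row shifts and turns the pose as measured when the row begins; what a row does not reach is not made up. A row lasts 1/12 s, in which the tool goes at most 41.7 mm and 7.16 degrees, less where a joint would pass 70% of its speed; a pose out of reach is approached as far as the arm can. A call with a gripper value outside its range is refused whole. The fingers move at their own pace and stop on an object; "squeeze" is the grip in N (left out, the last holds). Time passes only in rows, so rows that do not move let the fingers close. It gives the time, the measured TCP pose, the force and the opening at its end, in the units of the state.
- get_state(): the state, without advancing time (a new reading comes with each control period).
- get_image(name): name is "scene" or "top" or "wrist"; returns a dict with "pixels" (480x640x3 uint8, red, green, blue), "vfov" (degrees; the focal length in pixels is half the picture's height over the tangent of half this angle, whatever the lens; pixels are square), "cx", "cy" (the principal point, pixels), "rvec" (rotation vector, rad) and "tvec" (3), from world to camera coordinates, as OpenCV has them; the wrist camera has in their place "hand_eye" (4x4, takes a point from camera to tool coordinates, whose origin is the TCP and whose axes are the tool frame's). Camera axes: x right, y down, z forward; pixel columns grow to the right and rows downward; lengths in m; the calibration is good to about 2 mm. A picture is of the moment at which its call begins: read the wrist's pose just before it. There is no depth.
- sign_off(): hands the job in, once; it reports no verdict.
Trained networks look in a picture, given as the dict that the camera call returned (one of the last four; its "shot" number tells which), for a name from the list of things; names that differ only in an ending like _2 or _b are one class to them, and where a whole thing is asked for, a point or a joint stands for the part that bears it (a point fixed in the world has none). Each returns a list of dicts, best first, with "p" (0 to 1); they miss things now and then, are a little off and sometimes report something else, mostly with a low value. They report only what shows in the picture. A call takes as long as a camera call. They do not tell look-alikes from the thing itself.
- masks_of(picture, label): "region" (480x640 bool, what is visible of it) and "xy" ([column, row] in pixels, amid what is visible of it).
The state is a dict: "clock": time; "qpos": joint angles; "qd": joint speeds; "effort": joint torques, N m; "position": TCP position; "ee_rot": TCP orientation; "contact_force": force on the tool from outside, world axes, zero at the start; "moment": the same for the moment, N m; "width": finger opening in m.
Only numpy, scipy, OpenCV 4.12 (cv2) and the standard library are available. Lean on these libraries where they do the work, as an engineer would, in place of code of your own. Each camera call takes 0.05 s, during which the arm holds its last target. There are 200 camera calls.

## Working session

There is one attempt and no reset: what is moved stays moved. The work goes in short steps, Python scripts to look and compute and a tool call to move; the robot and the scene stay as the last step left them, time stands still between calls to the robot, and variables do not carry over. Pictures are saved under pics/ and viewed, about 12 in all and at most 16, crops included, and the job is handed in when it is done.

Besides the shell and the picture viewer there is one more tool, called as name(argument=value, ...), one argument or row to a line, values as JSON. play_rows: Moves the arm, as the interface text tells. Its arguments: {"type":"object","properties":{"series":{"type":"array"},"squeeze":{"type":"number"}},"required":["series"]}

```bash
mkdir -p pics; python3 - <<'E'
from rig import *
import cv2
print(get_state())
for n in("scene","top"):
    d=get_image(n); cv2.imwrite(f"pics/{n}0.png",d["pixels"][:,:,::-1])
    print(n,{k:v for k,v in d.items() if k!="pixels"})
    for l in("saw_29","saw_64","pad_a","red_post"):
        print(l,[(round(m["p"],2),m["xy"],int(m["region"].sum())) for m in masks_of(d,l)])
E
```

```text
{'clock': 0.0, 'qpos': array([ 9.93011240e-01,  2.76595322e-01,  1.50616416e+00,  1.03361321e-05,
        1.36068543e+00, -1.20980120e-01]), 'qd': array([-1.04282311e-03, -9.82176968e-04, -8.33624370e-05,  1.35927295e-03,
       -5.56070351e-04, -1.01602373e-03]), 'effort': array([-5.50535569e-04, -4.16766930e+01, -2.45809704e+01, -2.02856763e-04,
        1.09686790e-02,  2.39786635e-05]), 'position': array([0.25332874, 0.51560985, 0.24142714]), 'ee_rot': array([ 3.86553010e-04,  8.48847346e-01,  5.28637233e-01, -8.41617123e-04]), 'contact_force': array([0.5794543 , 0.37068666, 0.30098269]), 'moment': array([ 0.02363426, -0.03882018, -0.0017654 ]), 'width': 0.08555586785717773}
scene {'vfov': 44.683712385740066, 'cx': 324.07714832112595, 'cy': 241.8184916038941, 'rvec': array([ 1.97680124,  0.7930554 , -0.43924143]), 'tvec': array([-0.35187068, -0.10062986,  1.40796252]), 'shot': 1}
saw_29 [(0.96, [338.1, 240.3], 977), (0.94, [209.9, 315.7], 1174), (0.88, [352.6, 179.7], 717), (0.86, [282.2, 278.0], 754), (0.83, [323.3, 192.8], 748), (0.61, [390.9, 203.4], 524), (0.57, [379.9, 220.6]
[... 443 characters left out ...]
: array([ 2.1955372 , -2.13711392,  0.11271884]), 'tvec': array([0.01277248, 0.46719012, 0.82072899]), 'shot': 2}
saw_29 [(0.9, [295.2, 260.5], 946), (0.89, [382.2, 250.9], 435), (0.88, [472.0, 254.0], 754), (0.8, [173.4, 273.8], 1171), (0.76, [205.7, 352.6], 1170), (0.62, [149.1, 350.9], 1218), (0.5, [219.9, 258.3], 265)]
saw_64 [(0.9, [295.2, 260.5], 946), (0.89, [382.2, 250.9], 435), (0.88, [472.0, 254.0], 754), (0.8, [173.4, 273.8], 1171), (0.76, [205.7, 352.6], 1170), (0.62, [149.1, 350.9], 1218), (0.5, [219.9, 258.3], 265)]
pad_a [(0.88, [386.6, 145.1], 1019), (0.83, [342.3, 150.2], 1031), (0.66, [292.1, 162.4], 1057), (0.63, [245.6, 159.0], 1048)]
red_post [(0.8, [432.1, 129.0], 231)]
```

View pics/top0.png

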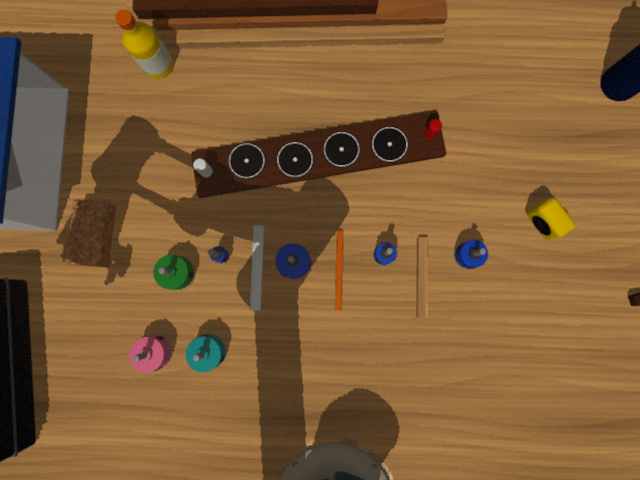

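View pics/scene0.png

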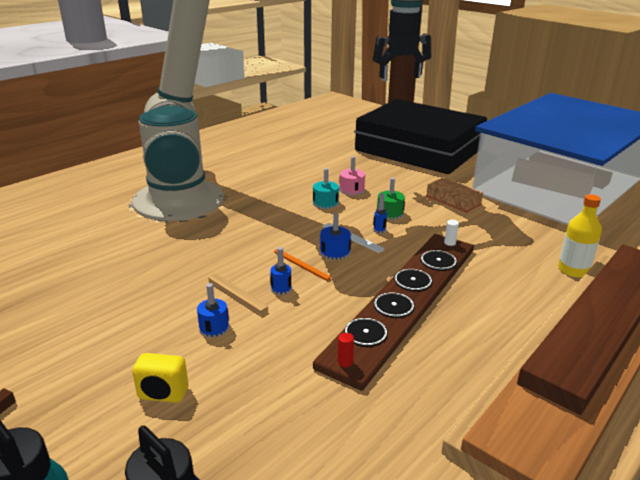

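The top view shows the red post at (432,129) on the right and the white post at (202,167) on the left. The blue saws, judged by cup size, are at (219,255) for 29, (386,253) for 40, (472,254) for 51 and (293,261) for 64. The look-alikes are green (173,272), pink (148,352) and turquoise (205,352). The scraper and the orange and wooden sticks between the saws are distractors. Next I fit silhouettes in both views and check the sizes in a crop.

```bash
cat > h.py <<'E'
from rig import *
import numpy as np, cv2
from scipy.optimize import least_squares
A=np.linspace(0,2*np.pi,48)
def proj(d,P):
    f=240/np.tan(np.radians(d["vfov"]/2)); K=np.array([[f,0,d["cx"]],[0,f,d["cy"]],[0,0,1]])
    return cv2.projectPoints(np.float64(P),d["rvec"],d["tvec"],K,None)[0][:,0]
def sil(d,x,y,cyl,s=8):
    m=np.zeros((480,640),np.uint8)
    for r,z0,z1 in cyl:
        P=[(x+r*np.cos(a),y+r*np.sin(a),z) for a in A for z in(z0,z1)]
        cv2.fillConvexPoly(m,np.int32(np.round(cv2.convexHull(np.float32(proj(d,P)))*16)),1,shift=4)
    return m>0
def saw(D,z=0): return[(D/2,z,z+.045),(.011,z+.045,z+.053),(.0055,z+.053,z+.089)]
def cen(m): v,u=np.nonzero(m); return np.array([u.mean(),v.mean()])
def fit(views,cyl,x0):
    "views: [(picture, region)]; xy from silhouettes' centroids"
    return least_squares(lambda p:np.concatenate([cen(sil(d,*p,cyl))-cen(r) for d,r in views]),x0,diff_step=1e-2)
def iou(a,b): return (a&b).sum()/(a|b).sum()
def onplane(d,uv,z):
    f=240/np.tan(np.radians(d["vfov"]/2)); R=cv2.Rodrigues(d["rvec"])[0]
    ray=R.T@np.array([(uv[0]-d["cx"])/f,(uv[1]-d["cy"])/f,1]); c=-R.T@d["tvec"]
    return (c+ray*(z-c[2])/ray[2])[:2]
E
cat > m.py <<'E'
from h import *
t=get_image("top"); s=get_image("scene")
MT=masks_of(t,"saw_29"); MS=masks_of(s,"saw_29")
near=lambda M,p:min(M,key=lambda m:np.hypot(*(np.array(m["xy"])-p)))["region"]
T={29:(219,257),40:(384,252),51:(472,254),64:(294,261)}; S={29:(380,220),40:(282,278),51:(210,315),64:(338,240)}
for D in T:
    rt,rs=near(MT,T[D]),near(MS,S[D]); x0=onplane(t,T[D],.04); o=[]
    for v in([(t,rt)],[(s,rs)],[(t,rt),(s,rs)]):
        q=fit(v,saw(D/1e3),x0); o+=[q.x.round(4)]
    print(D,*o,"res",q.fun.round(1),"iou by size",{k:(round(iou(sil(t,*o[0],saw(k/1e3)),rt),2),round(iou(sil(s,*o[1],saw(k/1e3)),rs),2)) for k in T})
for M,d in((masks_of(t,"pad_a"),t),(masks_of(s,"pad_a"),s)):
    for m in M: print("pad",fit([(d,m["region"])],[(.035,.018,.022)],onplane(d,m["xy"],.022)).x.round(4),int(m["region"].sum()),sil(d,*onplane(d,m["xy"],.022),[(.035,.018,.022)]).sum())
for l in["red_post"]:
  for d in(t,s):
    m=masks_of(d,l)[0]; print(l,fit([(d,m["region"])],[(.012,.018,.068)],onplane(d,m["xy"],.04)).x.round(4))
c=t["pixels"][220:300,140:500,::-1]; cv2.imwrite("pics/crop1.png",cv2.resize(c,None,fx=2.2,fy=2.2,interpolation=cv2.INTER_CUBIC))
E
python3 m.py
```

```text
29 [0.4407 0.2225] [0.4414 0.2237] [0.441  0.2229] res [-0.2 -0.1 -0.3  0.1] iou by size {29: (np.float64(0.87), np.float64(0.9)), 40: (np.float64(0.53), np.float64(0.73)), 51: (np.float64(0.35), np.float64(0.57)), 64: (np.float64(0.24), np.float64(0.45))}
40 [ 0.4508 -0.082 ] [ 0.4501 -0.0812] [ 0.4503 -0.0815] res [-0.2  0.2  0.   0.2] iou by size {29: (np.float64(0.65), np.float64(0.79)), 40: (np.float64(0.89), np.float64(0.88)), 51: (np.float64(0.57), np.float64(0.68)), 64: (np.float64(0.38), np.float64(0.52))}
51 [ 0.4548 -0.2404] [ 0.4537 -0.2396] [ 0.4545 -0.2402] res [-0.2  0.1 -0.   0.3] iou by size {29: (np.float64(0.49), np.float64(0.6)), 40: (np.float64(0.75), np.float64(0.82)), 51: (np.float64(0.89), np.float64(0.88)), 64: (np.float64(0.6), np.float64(0.67))}
64 [0.4323 0.0858] [0.4324 0.0872] [0.4325 0.0867] res [-0.4 -0.1 -0.3  0.3] iou by size {29: (np.float64(0.26), np.float64(0.47)), 40: (np.float64(0.46), np.float64(0.64)), 51: (np.float64(0.71), np.float64(0.82)), 64: (np.float64(0.92), np.float64(0.89))}
pad [0.6204 0.1809] 1073 1129
pad [0.6482 0.0022] 1059 1116
pad [0.6253 0.0898] 1053 1119
pad [ 0.6601 -0.0889] 1043 1120
pad [0.6185 0.1838] 589 627
pad [0.6248 0.0923] 646 744
pad [0.6466 0.0049] 800 893
pad [ 0.6591 -0.0844] 836 1057
red_post [ 0.683  -0.1651]
red_post [ 0.6821 -0.164 ]h.py:15: RuntimeWarning: Mean of empty slice.
  def cen(m): v,u=np.nonzero(m); return np.array([u.mean(),v.mean()])
  ret = ret.dtype.type(ret / rcount)
```

View pics/crop1.png

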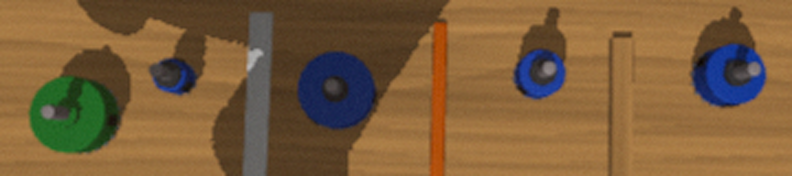

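The sizes match the chosen saws, with IoU about 0.9 only at the right diameter, and the two views agree within 2–4 mm. The crop shows four blue cups with the expected size order and the green one to the left. First move: the 29, with the jaws turned perpendicular to the rail.

play_rows(
  series=[
    {"dx":18.8,"dy":-29.3,"dz":0,"turn":-0.09,"fingers":-0.2},
    {"dx":18.8,"dy":-29.3,"dz":0,"turn":-0.09,"fingers":-0.2},
    {"dx":18.8,"dy":-29.3,"dz":0,"turn":-0.09,"fingers":-0.2},
    {"dx":18.8,"dy":-29.3,"dz":0,"turn":-0.09,"fingers":-0.2},
    {"dx":18.8,"dy":-29.3,"dz":0,"turn":-0.09,"fingers":-0.2},
    {"dx":18.8,"dy":-29.3,"dz":0,"turn":-0.09,"fingers":-0.2},
    {"dx":18.8,"dy":-29.3,"dz":0,"turn":-0.09,"fingers":-0.2},
    {"dx":18.8,"dy":-29.3,"dz":0,"turn":-0.09,"fingers":-0.2},
    {"dx":18.8,"dy":-29.3,"dz":0,"turn":-0.09,"fingers":-0.2},
    {"dx":18.8,"dy":-29.3,"dz":0,"turn":-0.09,"fingers":-0.2},
    {"dx":0,"dy":0,"turn":-0.07,"fingers":-0.2},
    {"fingers":-0.2},
    {"fingers":-0.2},
  ],
  squeeze=40,
)

```text
invalid input at $.series[10]: expected keys fingers, dx, dy, dz, turn
```

play_rows(
  series=[
    {"dx":18.8,"dy":-29.3,"dz":0,"turn":-0.09,"fingers":-0.2},
    {"dx":18.8,"dy":-29.3,"dz":0,"turn":-0.09,"fingers":-0.2},
    {"dx":18.8,"dy":-29.3,"dz":0,"turn":-0.09,"fingers":-0.2},
    {"dx":18.8,"dy":-29.3,"dz":0,"turn":-0.09,"fingers":-0.2},
    {"dx":18.8,"dy":-29.3,"dz":0,"turn":-0.09,"fingers":-0.2},
    {"dx":18.8,"dy":-29.3,"dz":0,"turn":-0.09,"fingers":-0.2},
    {"dx":18.8,"dy":-29.3,"dz":0,"turn":-0.09,"fingers":-0.2},
    {"dx":18.8,"dy":-29.3,"dz":0,"turn":-0.09,"fingers":-0.2},
    {"dx":18.8,"dy":-29.3,"dz":0,"turn":-0.09,"fingers":-0.2},
    {"dx":18.8,"dy":-29.3,"dz":0,"turn":-0.09,"fingers":-0.2},
    {"dx":0,"dy":0,"dz":0,"turn":-0.07,"fingers":-0.2},
    {"dx":0,"dy":0,"dz":0,"turn":0,"fingers":-0.2},
    {"dx":0,"dy":0,"dz":0,"turn":0,"fingers":-0.2},
  ],
  squeeze=40,
)

```text
clock: 1.98
position: [0.4483, 0.21, 0.2432]
ee_rot: [-0.0, 0.999, 0.05, 0.005]
contact_force: [0.9, 0.2, 0.1]
width: 0.0517
```

play_rows(
  series=[
    {"dx":-4,"dy":7,"dz":-25,"turn":0,"fingers":-0.2},
    {"dx":-3,"dy":6,"dz":-25,"turn":0,"fingers":-0.2},
    {"dx":0,"dy":0,"dz":-20,"turn":0,"fingers":-0.2},
    {"dx":0,"dy":0,"dz":0,"turn":0,"fingers":-0.2},
    {"dx":0,"dy":0,"dz":0,"turn":0,"fingers":-0.2},
  ],
)

```text
clock: 2.4
position: [0.4403, 0.2273, 0.1733]
ee_rot: [-0.002, 0.998, 0.057, 0.008]
contact_force: [0.4, 0.4, 0.3]
width: 0.051
```

```bash
cat > w.py <<'E'
from h import *
import sys
from scipy.spatial.transform import Rotation as Ro
def wrist(name=None):
    s=get_state(); d=get_image("wrist")
    q=s["ee_rot"]; R=Ro.from_quat([q[1],q[2],q[3],q[0]]).as_matrix()
    T=np.eye(4); T[:3,:3]=R; T[:3,3]=s["position"]; T=T@d["hand_eye"]; W=np.linalg.inv(T)
    d["rvec"]=cv2.Rodrigues(W[:3,:3])[0].ravel(); d["tvec"]=W[:3,3]
    print("tcp",s["position"].round(4),"w",round(s["width"],4),"yaw",round(np.arctan2(R[1,0],R[0,0]),3),"tilt",round(float(np.arccos(-R[2,2])),4),"F",s["contact_force"].round(1))
    if name: cv2.imwrite(f"pics/{name}.png",d["pixels"][:,:,::-1])
    return s,d
E
python3 - <<'E'
from w import *
s,d=wrist("w1"); print(d["hand_eye"].round(3).tolist(),d["vfov"])
for m in masks_of(d,"saw_29"):
    print(m["p"],m["xy"],m["region"].sum())
    if m["p"]>.4: q=fit([(d,m["region"])],saw(.029),(.441,.223)); print(q.x,q.fun,iou(sil(d,*q.x,saw(.029)),m["region"]))
print(proj(d,[(.441,.223,.089),(.441,.223,.0)]))
E
```

```text
tcp [0.4403 0.2273 0.1733] w 0.051 yaw 0.114 tilt 0.0156 F [0.4 0.4 0.3]
[[1.0, 0.001, 0.001, 0.0], [-0.001, 0.952, 0.305, -0.079], [-0.0, -0.305, 0.952, -0.131], [0.0, 0.0, 0.0, 1.0]] 71.65561475915125
0.87 [319.9, 236.0] 1292
[0.44071031 0.22360419] [0.01370929 0.00301429] 0.8522427440633246
0.85 [86.7, 55.4] 9882
[0.26592158 0.33787553] [0.00466861 0.00591875] 0.386232689780653
0.83 [105.3, 194.2] 6967
[0.26927141 0.24127716] [-0.00407053 -0.00451321] 0.3982212021230813
0.74 [297.2, 361.5] 4439
[0.43202658 0.09750841] [-0.00144437 -0.03443331] 0.41369313113291706
0.71 [290.9, 130.0] 5841
[0.40600917 0.30553362] [ 0.0046583  -0.00600443] 0.2357473035439137
[[321.70579763 259.42922845]
 [320.83683947 225.52093121]]
```

View pics/w1.png

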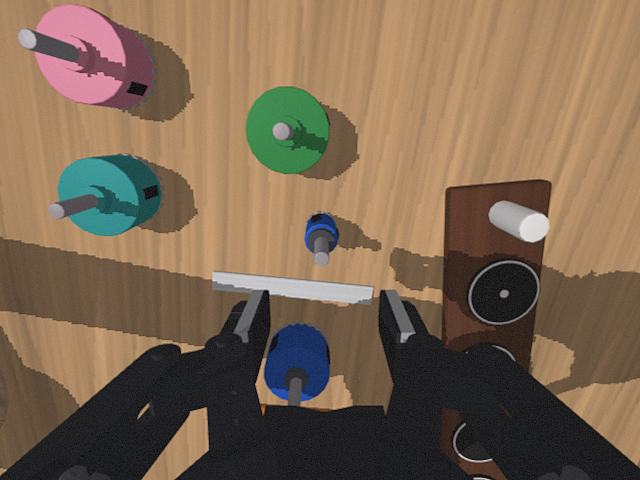

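The wrist view shows the 29 at (320,236) between and ahead of the open jaws, with the green one behind it at (285,130). All three cameras put it at about (0.4407, 0.2235).

play_rows(
  series=[
    {"dx":0,"dy":-3,"dz":-15,"turn":0,"fingers":-0.2},
    {"dx":0,"dy":-1,"dz":-20,"turn":0,"fingers":-0.2},
    {"dx":0,"dy":0,"dz":-20,"turn":0,"fingers":-0.2},
    {"dx":0,"dy":0,"dz":-20,"turn":0,"fingers":-0.2},
    {"dx":0,"dy":0,"dz":-12,"turn":0,"fingers":-0.2},
    {"dx":0,"dy":0,"dz":0,"turn":0,"fingers":-0.2},
    {"dx":0,"dy":0,"dz":0,"turn":0,"fingers":-0.2},
    {"dx":0,"dy":0,"dz":0,"turn":0,"fingers":-0.2},
  ],
)

```text
clock: 3.17
position: [0.4501, 0.2279, 0.0966]
ee_rot: [-0.005, 0.998, 0.06, 0.021]
contact_force: [0.4, 0.1, 0.7]
width: 0.0512
```

```bash
python3 -c "
from w import *
wrist()"
```

```text
tcp [0.4501 0.2279 0.0966] w 0.0512 yaw 0.119 tilt 0.0432 F [0.4 0.1 0.7]
```

play_rows(
  series=[
    {"dx":0,"dy":0,"dz":0,"turn":0,"fingers":-0.2},
    {"dx":0,"dy":0,"dz":0,"turn":0,"fingers":-0.2},
    {"dx":0,"dy":0,"dz":0,"turn":0,"fingers":-0.2},
    {"dx":0,"dy":0,"dz":0,"turn":0,"fingers":-0.2},
    {"dx":0,"dy":0,"dz":0,"turn":0,"fingers":-0.2},
    {"dx":0,"dy":0,"dz":0,"turn":0,"fingers":-0.2},
  ],
)

```text
clock: 3.72
position: [0.4532, 0.229, 0.1012]
ee_rot: [-0.007, 0.998, 0.06, 0.026]
contact_force: [0.4, 0.8, 0.0]
width: 0.0512
```

```bash
python3 -c "
from w import *
wrist()"
```

```text
tcp [0.4532 0.229  0.1012] w 0.0512 yaw 0.12 tilt 0.0529 F [0.4 0.8 0. ]
```

play_rows(
  series=[
    {"dx":-2,"dy":-1,"dz":15,"turn":0,"fingers":-0.2},
    {"dx":0,"dy":0,"dz":0,"turn":0,"fingers":-0.2},
    {"dx":0,"dy":0,"dz":0,"turn":0,"fingers":-0.2},
  ],
)

```text
clock: 4.02
position: [0.4506, 0.2278, 0.1157]
ee_rot: [-0.007, 0.998, 0.06, 0.025]
contact_force: [-0.1, 0.0, -1.2]
width: 0.0509
```

```bash
python3 -c "
from w import *
wrist()"
```

```text
tcp [0.4506 0.2278 0.1157] w 0.0509 yaw 0.12 tilt 0.051 F [-0.1  0.  -1.2]
```

play_rows(
  series=[
    {"dx":0,"dy":0,"dz":0,"turn":0,"fingers":-0.2},
    {"dx":0,"dy":0,"dz":0,"turn":0,"fingers":-0.2},
    {"dx":0,"dy":0,"dz":0,"turn":0,"fingers":-0.2},
    {"dx":0,"dy":0,"dz":0,"turn":0,"fingers":-0.2},
  ],
)

```text
clock: 4.4
position: [0.4504, 0.2277, 0.1142]
ee_rot: [-0.006, 0.998, 0.06, 0.024]
contact_force: [0.7, 0.6, -0.7]
width: 0.0512
```

```bash
python3 -c "
from w import *
s,d=wrist();print(s['qpos'].round(4),s['qd'].round(4),s['effort'].round(2))"
```

```text
tcp [0.4504 0.2277 0.1142] w 0.0512 yaw 0.12 tilt 0.0495 F [ 0.7  0.6 -0.7]
[ 3.3060e-01  2.5810e-01  1.8837e+00 -8.0000e-04  9.5030e-01  2.1110e-01] [ 0.0005  0.0058  0.0033 -0.0005 -0.004  -0.0006] [  0.   -36.15 -20.12  -0.    -0.28   0.  ]
```

play_rows(
  series=[
    {"dx":-4,"dy":-2,"dz":0,"turn":0,"fingers":-0.2},
    {"dx":-4,"dy":-2,"dz":0,"turn":0,"fingers":-0.2},
    {"dx":0,"dy":0,"dz":0,"turn":0,"fingers":-0.2},
    {"dx":0,"dy":0,"dz":0,"turn":0,"fingers":-0.2},
  ],
)

```text
clock: 4.78
position: [0.4409, 0.2231, 0.1135]
ee_rot: [-0.006, 0.998, 0.06, 0.023]
contact_force: [-0.1, -0.7, 0.1]
width: 0.0509
```

```bash
python3 -c "
from w import *
s,d=wrist();print(s['qpos'].round(4),s['qd'].round(4),s['effort'].round(2))
import time
for i in range(3): get_image('top')
s,d=wrist();print(s['qpos'].round(4))"
```

```text
tcp [0.4409 0.2231 0.1135] w 0.0509 yaw 0.12 tilt 0.0478 F [-0.1 -0.7  0.1]
[ 3.2790e-01  2.4550e-01  1.9045e+00 -6.0000e-04  9.4390e-01  2.0830e-01] [ 0.0011 -0.0094  0.0148  0.0002  0.0065 -0.0007] [ 2.000e-02 -3.511e+01 -1.974e+01 -0.000e+00 -2.200e-01 -0.000e+00]
tcp [0.4414 0.2233 0.1136] w 0.0511 yaw 0.12 tilt 0.0482 F [-0.3 -0.1 -0.4]
[ 3.2800e-01  2.4590e-01  1.9036e+00 -6.0000e-04  9.4390e-01  2.0830e-01]
```

play_rows(
  series=[
    {"dx":0,"dy":0,"dz":25,"turn":0,"fingers":-0.2},
    {"dx":0,"dy":0,"dz":25,"turn":0,"fingers":-0.2},
    {"dx":0,"dy":0,"dz":25,"turn":0,"fingers":-0.2},
    {"dx":0,"dy":0,"dz":25,"turn":0,"fingers":-0.2},
    {"dx":0,"dy":0,"dz":0,"turn":0,"fingers":-0.2},
    {"dx":0,"dy":0,"dz":0,"turn":0,"fingers":-0.2},
    {"dx":0,"dy":0,"dz":0,"turn":0,"fingers":-0.2},
  ],
)

```text
clock: 5.62
position: [0.4404, 0.223, 0.2167]
ee_rot: [-0.006, 0.998, 0.06, 0.022]
contact_force: [0.5, 0.4, -0.0]
width: 0.0514
```

```bash
python3 -c "
from w import *
s,d=wrist();print(s['qpos'].round(4),s['qd'].round(4))"
```

```text
tcp [0.4404 0.223  0.2167] w 0.0514 yaw 0.12 tilt 0.0453 F [ 0.5  0.4 -0. ]
[ 3.2790e-01  1.4670e-01  1.7444e+00 -5.0000e-04  1.2052e+00  2.0810e-01] [ 0.0006  0.0015  0.0139  0.0001  0.0009 -0.0013]
```

play_rows(
  series=[
    {"dx":0,"dy":0,"dz":-6,"turn":0,"fingers":-0.2},
    {"dx":0,"dy":0,"dz":-6,"turn":0,"fingers":-0.2},
    {"dx":0,"dy":0,"dz":-6,"turn":0,"fingers":-0.2},
    {"dx":0,"dy":0,"dz":-6,"turn":0,"fingers":-0.2},
    {"dx":0,"dy":0,"dz":-6,"turn":0,"fingers":-0.2},
    {"dx":0,"dy":0,"dz":-6,"turn":0,"fingers":-0.2},
    {"dx":0,"dy":0,"dz":-6,"turn":0,"fingers":-0.2},
    {"dx":0,"dy":0,"dz":-6,"turn":0,"fingers":-0.2},
    {"dx":0,"dy":0,"dz":0,"turn":0,"fingers":-0.2},
    {"dx":0,"dy":0,"dz":0,"turn":0,"fingers":-0.2},
  ],
)

```text
clock: 6.5
position: [0.4358, 0.2213, 0.1562]
ee_rot: [-0.004, 0.998, 0.06, 0.014]
contact_force: [0.3, -0.9, 0.2]
width: 0.0512
```

```bash
python3 -c "
from w import *
s,d=wrist();print(s['qpos'].round(4),s['qd'].round(4))"
```

```text
tcp [0.4358 0.2213 0.1562] w 0.0512 yaw 0.12 tilt 0.0297 F [ 0.3 -0.9  0.2]
[ 3.2780e-01  2.0010e-01  1.8402e+00 -5.0000e-04  1.0715e+00  2.0820e-01] [ 0.0004  0.0105  0.0154 -0.0012 -0.0078  0.0001]
```

play_rows(
  series=[
    {"dx":1,"dy":0.5,"dz":-6,"turn":0,"fingers":-0.2},
    {"dx":1,"dy":0.5,"dz":-6,"turn":0,"fingers":-0.2},
    {"dx":1,"dy":0.5,"dz":-6,"turn":0,"fingers":-0.2},
    {"dx":1,"dy":0.5,"dz":-6,"turn":0,"fingers":-0.2},
    {"dx":1,"dy":0.5,"dz":-6,"turn":0,"fingers":-0.2},
    {"dx":1,"dy":0.5,"dz":-6,"turn":0,"fingers":-0.2},
    {"dx":1,"dy":0.5,"dz":-6,"turn":0,"fingers":-0.2},
    {"dx":1,"dy":0.5,"dz":-6,"turn":0,"fingers":-0.2},
    {"dx":0,"dy":0,"dz":0,"turn":0,"fingers":-0.2},
    {"dx":0,"dy":0,"dz":0,"turn":0,"fingers":-0.2},
  ],
)

```text
clock: 7.38
position: [0.4454, 0.226, 0.1036]
ee_rot: [-0.004, 0.998, 0.06, 0.015]
contact_force: [-1.6, 0.9, 0.1]
width: 0.0515
```

```bash
python3 -c "
from w import *
s,d=wrist();print(s['qpos'].round(4),s['qd'].round(4))"
```

```text
tcp [0.4454 0.226  0.1036] w 0.0515 yaw 0.12 tilt 0.0316 F [-1.6  0.9  0.1]
[ 3.3060e-01  2.7170e-01  1.8955e+00 -7.0000e-04  9.4280e-01  2.1110e-01] [ 0.0005  0.0155  0.0073  0.0013 -0.0089 -0.0004]
```

play_rows(
  series=[
    {"dx":-1.5,"dy":-1,"dz":-6,"turn":0,"fingers":-0.2},
    {"dx":-1.5,"dy":-1,"dz":-6,"turn":0,"fingers":-0.2},
    {"dx":-1,"dy":-0.5,"dz":-6,"turn":0,"fingers":-0.2},
    {"dx":0,"dy":0,"dz":-6,"turn":0,"fingers":-0.2},
    {"dx":0,"dy":0,"dz":-6,"turn":0,"fingers":-0.2},
    {"dx":0,"dy":0,"dz":0,"turn":0,"fingers":-0.2},
    {"dx":0,"dy":0,"dz":0,"turn":0,"fingers":-0.2},
  ],
)

```text
clock: 8.02
position: [0.4408, 0.2231, 0.071]
ee_rot: [-0.004, 0.998, 0.06, 0.016]
contact_force: [-0.7, 0.7, -0.9]
width: 0.0513
```

```bash
python3 -c "
from w import *
s,d=wrist();print(tips_ahead)"
```

```text
tcp [0.4408 0.2231 0.071 ] w 0.0513 yaw 0.12 tilt 0.0326 F [-0.7  0.7 -0.9]
0.011
```

play_rows(
  series=[
    {"dx":0,"dy":0,"dz":-3,"turn":0,"fingers":-0.2},
    {"dx":0,"dy":0,"dz":0,"turn":0,"fingers":1},
    {"dx":0,"dy":0,"dz":0,"turn":0,"fingers":1},
    {"dx":0,"dy":0,"dz":0,"turn":0,"fingers":1},
    {"dx":0,"dy":0,"dz":0,"turn":0,"fingers":1},
    {"dx":0,"dy":0,"dz":0,"turn":0,"fingers":1},
    {"dx":0,"dy":0,"dz":0,"turn":0,"fingers":1},
  ],
)

```text
clock: 8.65
position: [0.441, 0.2233, 0.0685]
ee_rot: [-0.004, 0.998, 0.06, 0.016]
contact_force: [0.4, -0.2, -0.8]
width: 0.0097
```

```bash
python3 -c "
from w import *
s,d=wrist()"
```

```text
tcp [0.441  0.2233 0.0685] w 0.0097 yaw 0.12 tilt 0.0332 F [ 0.4 -0.2 -0.8]
```

play_rows(
  series=[
    {"dx":0,"dy":0,"dz":8,"turn":0,"fingers":1},
    {"dx":0,"dy":0,"dz":15,"turn":0,"fingers":1},
    {"dx":0,"dy":0,"dz":20,"turn":0,"fingers":1},
    {"dx":0,"dy":0,"dz":20,"turn":0,"fingers":1},
    {"dx":0,"dy":0,"dz":20,"turn":0,"fingers":1},
    {"dx":0,"dy":0,"dz":20,"turn":0,"fingers":1},
    {"dx":0,"dy":0,"dz":20,"turn":0,"fingers":1},
    {"dx":0,"dy":0,"dz":10,"turn":0,"fingers":1},
    {"dx":0,"dy":0,"dz":0,"turn":0,"fingers":1},
    {"dx":0,"dy":0,"dz":0,"turn":0,"fingers":1},
  ],
)

```text
clock: 9.53
position: [0.4384, 0.2223, 0.2102]
ee_rot: [-0.004, 0.998, 0.06, 0.015]
contact_force: [0.2, 0.5, -1.3]
width: 0.0098
```

```bash
python3 -c "
from w import *
s,d=wrist('w2')"
```

```text
tcp [0.4384 0.2223 0.2102] w 0.0098 yaw 0.12 tilt 0.0316 F [ 0.2  0.5 -1.3]
```

View pics/w2.png

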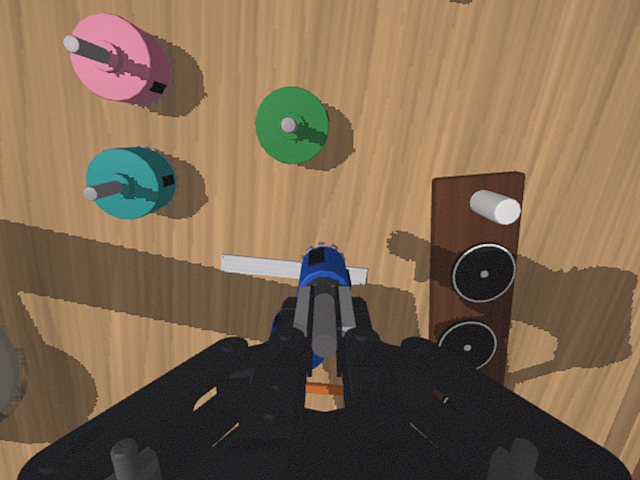

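The wrist view shows the 29 held between the pads at (323,290). Next, carry it to pad_d, next to the red post.

play_rows(
  series=[
    {"dx":8,"dy":-11,"dz":0,"turn":0,"fingers":1},
    {"dx":14,"dy":-20,"dz":0,"turn":0,"fingers":1},
    {"dx":18,"dy":-26,"dz":0,"turn":0,"fingers":1},
    {"dx":18,"dy":-26,"dz":0,"turn":0,"fingers":1},
    {"dx":18,"dy":-26,"dz":0,"turn":0,"fingers":1},
    {"dx":18,"dy":-26,"dz":0,"turn":0,"fingers":1},
    {"dx":18,"dy":-26,"dz":0,"turn":0,"fingers":1},
    {"dx":18,"dy":-26,"dz":0,"turn":0,"fingers":1},
    {"dx":18,"dy":-26,"dz":0,"turn":0,"fingers":1},
    {"dx":18,"dy":-26,"dz":0,"turn":0,"fingers":1},
    {"dx":18,"dy":-26,"dz":0,"turn":0,"fingers":1},
    {"dx":18,"dy":-26,"dz":0,"turn":0,"fingers":1},
    {"dx":12,"dy":-14,"dz":0,"turn":0,"fingers":1},
    {"dx":4,"dy":-5,"dz":0,"turn":0,"fingers":1},
    {"dx":0,"dy":0,"dz":0,"turn":0,"fingers":1},
    {"dx":0,"dy":0,"dz":0,"turn":0,"fingers":1},
  ],
)

```text
clock: 10.92
position: [0.6513, -0.1034, 0.1858]
ee_rot: [-0.008, 0.998, 0.061, -0.005]
contact_force: [0.4, 0.5, -0.9]
width: 0.0097
```

```bash
cat > c.py <<'E'
# where the held saw is: D mm, seen by top and scene, z of teeth from TCP
from w import *
def held(D,off=.068):
    s,_=wrist(); q=s["ee_rot"]; a=Ro.from_quat([q[1],q[2],q[3],q[0]]).as_matrix()[:,2]; p=s["position"]
    print("tool axis",a.round(3),"teeth by TCP",(p+a*off).round(4)); z=(p+a*off)[2]
    for n in("top","scene"):
        d=get_image(n); e=saw(D/1e3,z)[:1]
        for m in masks_of(d,"saw_29"):
            r=sil(d,*(p+a*.045)[:2],e); 
            if np.hypot(*(cen(r)-cen(m["region"])))<25:
                b=m["region"]; 
                f=fit([(d,b)],e,p[:2]); print(n,round(m["p"],2),"xy",f.x.round(4),"iou",round(iou(sil(d,*f.x,e),b),2))
E
python3 -c "
from c import *
held(29)"
```

```text
tcp [ 0.6513 -0.1034  0.1858] w 0.0097 yaw 0.122 tilt 0.019 F [ 0.4  0.5 -0.9]
tool axis [-0.011  0.015 -1.   ] teeth by TCP [ 0.6505 -0.1024  0.1178]
scene 0.74 xy [ 0.6433 -0.0945] iou 0.78
```

play_rows(
  series=[
    {"dx":2,"dy":4,"dz":0,"turn":0,"fingers":1},
    {"dx":3,"dy":5,"dz":-3,"turn":0,"fingers":1},
    {"dx":3,"dy":4,"dz":-6,"turn":0,"fingers":1},
    {"dx":0,"dy":1,"dz":-6,"turn":0,"fingers":1},
    {"dx":0,"dy":0,"dz":-6,"turn":0,"fingers":1},
    {"dx":0,"dy":0,"dz":-6,"turn":0,"fingers":1},
    {"dx":0,"dy":0,"dz":-6,"turn":0,"fingers":1},
    {"dx":0,"dy":0,"dz":-6,"turn":0,"fingers":1},
    {"dx":0,"dy":0,"dz":-6,"turn":0,"fingers":1},
    {"dx":0,"dy":0,"dz":-6,"turn":0,"fingers":1},
    {"dx":0,"dy":0,"dz":0,"turn":0,"fingers":1},
    {"dx":0,"dy":0,"dz":0,"turn":0,"fingers":1},
  ],
)

```text
clock: 12.17
position: [0.6585, -0.0836, 0.1313]
ee_rot: [-0.008, 0.998, 0.064, -0.004]
contact_force: [0.1, 0.2, -0.8]
width: 0.0095
```

```bash
python3 -c "
from c import *
held(29)"
```

```text
tcp [ 0.6585 -0.0836  0.1313] w 0.0095 yaw 0.128 tilt 0.0177 F [ 0.1  0.2 -0.8]
tool axis [-0.009  0.015 -1.   ] teeth by TCP [ 0.6579 -0.0826  0.0633]
scene 0.56 xy [ 0.6522 -0.0761] iou 0.76
```

play_rows(
  series=[
    {"dx":0.5,"dy":-2,"dz":-4,"turn":0,"fingers":1},
    {"dx":0.5,"dy":-2,"dz":-5,"turn":0,"fingers":1},
    {"dx":0.5,"dy":-1,"dz":-5,"turn":0,"fingers":1},
    {"dx":0,"dy":0,"dz":-5,"turn":0,"fingers":1},
    {"dx":0,"dy":0,"dz":-4,"turn":0,"fingers":1},
    {"dx":0,"dy":0,"dz":0,"turn":0,"fingers":1},
    {"dx":0,"dy":0,"dz":0,"turn":0,"fingers":1},
  ],
)

```text
clock: 13.0
position: [0.661, -0.0894, 0.1076]
ee_rot: [-0.007, 0.998, 0.064, -0.003]
contact_force: [0.2, 0.2, -0.9]
width: 0.0096
```

```bash
python3 -c "
from c import *
wrist()
d=get_image('scene');cv2.imwrite('pics/s1.png',cv2.resize(d['pixels'][230:390,280:480,::-1],None,fx=3.5,fy=3.5,interpolation=cv2.INTER_CUBIC))"
```

```text
tcp [ 0.661  -0.0894  0.1076] w 0.0096 yaw 0.128 tilt 0.0155 F [ 0.2  0.2 -0.9]
```

View pics/s1.png

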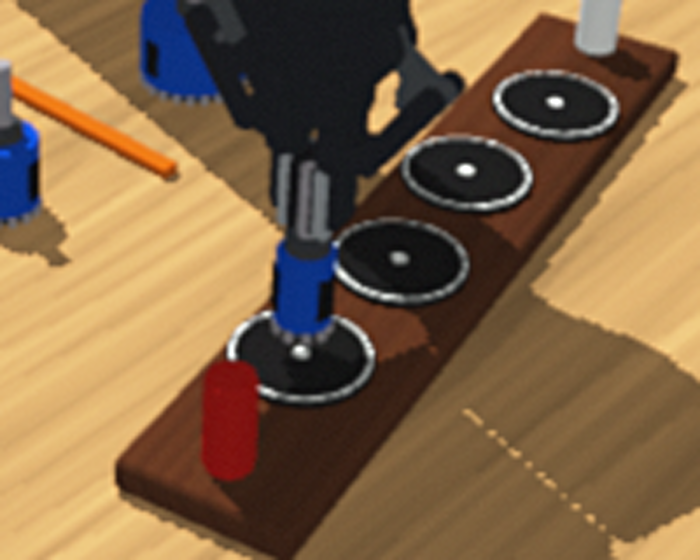

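The scene crop shows the saw upright just above pad_d's centre dot, at crop pixel (302,352). Lowering.

play_rows(
  series=[
    {"dx":0,"dy":0,"dz":-3,"turn":0,"fingers":1},
    {"dx":0,"dy":0,"dz":-3,"turn":0,"fingers":1},
    {"dx":0,"dy":0,"dz":-3,"turn":0,"fingers":1},
    {"dx":0,"dy":0,"dz":-2,"turn":0,"fingers":1},
    {"dx":0,"dy":0,"dz":0,"turn":0,"fingers":1},
    {"dx":0,"dy":0,"dz":0,"turn":0,"fingers":1},
  ],
)

```text
clock: 13.6
position: [0.6615, -0.0892, 0.0964]
ee_rot: [-0.007, 0.998, 0.064, -0.002]
contact_force: [-1.3, 0.4, -1.7]
width: 0.0096
```

play_rows(
  series=[
    {"dx":0,"dy":0,"dz":-2,"turn":0,"fingers":1},
    {"dx":0,"dy":0,"dz":-2,"turn":0,"fingers":1},
    {"dx":0,"dy":0,"dz":0,"turn":0,"fingers":1},
    {"dx":0,"dy":0,"dz":0,"turn":0,"fingers":1},
  ],
)

```text
clock: 13.93
position: [0.6616, -0.0892, 0.0921]
ee_rot: [-0.007, 0.998, 0.064, -0.002]
contact_force: [0.5, 0.8, -1.7]
width: 0.0097
```

play_rows(
  series=[
    {"dx":0,"dy":0,"dz":-1,"turn":0,"fingers":1},
    {"dx":0,"dy":0,"dz":-1,"turn":0,"fingers":1},
    {"dx":0,"dy":0,"dz":0,"turn":0,"fingers":1},
  ],
)

```text
clock: 14.18
position: [0.6619, -0.0893, 0.0905]
ee_rot: [-0.007, 0.998, 0.064, -0.001]
contact_force: [0.1, 0.2, -2.1]
width: 0.01
```

play_rows(
  series=[
    {"dx":0,"dy":0,"dz":-1,"turn":0,"fingers":1},
    {"dx":0,"dy":0,"dz":-1,"turn":0,"fingers":1},
    {"dx":0,"dy":0,"dz":0,"turn":0,"fingers":1},
  ],
)

```text
clock: 14.43
position: [0.6621, -0.0893, 0.0907]
ee_rot: [-0.007, 0.998, 0.064, -0.001]
contact_force: [-0.4, 0.3, -1.7]
width: 0.0099
```

play_rows(
  series=[
    {"dx":0,"dy":0,"dz":-2,"turn":0,"fingers":1},
    {"dx":0,"dy":0,"dz":-2,"turn":0,"fingers":1},
  ],
)

```text
clock: 14.6
position: [0.6625, -0.0894, 0.0903]
ee_rot: [-0.006, 0.998, 0.064, 0.0]
contact_force: [-4.7, 0.7, 14.1]
width: 0.0096
```

play_rows(
  series=[
    {"dx":0,"dy":0,"dz":0.3,"turn":0,"fingers":1},
    {"dx":0,"dy":0,"dz":0,"turn":0,"fingers":0.6},
    {"dx":0,"dy":0,"dz":0,"turn":0,"fingers":0.2},
    {"dx":0,"dy":0,"dz":0,"turn":0,"fingers":-0.2},
    {"dx":0,"dy":0,"dz":0,"turn":0,"fingers":-0.2},
    {"dx":0,"dy":0,"dz":0,"turn":0,"fingers":-0.2},
    {"dx":0,"dy":0,"dz":0,"turn":0,"fingers":-0.2},
  ],
)

```text
clock: 15.18
position: [0.6635, -0.0896, 0.0902]
ee_rot: [-0.006, 0.998, 0.064, 0.002]
contact_force: [0.8, 0.1, -0.8]
width: 0.0513
```

play_rows(
  series=[
    {"dx":0,"dy":0,"dz":6,"turn":0,"fingers":-0.2},
    {"dx":0,"dy":0,"dz":15,"turn":0,"fingers":-0.2},
    {"dx":0,"dy":0,"dz":20,"turn":0,"fingers":-0.2},
    {"dx":0,"dy":0,"dz":20,"turn":0,"fingers":-0.2},
    {"dx":0,"dy":0,"dz":20,"turn":0,"fingers":-0.2},
    {"dx":0,"dy":0,"dz":15,"turn":0,"fingers":-0.2},
    {"dx":0,"dy":0,"dz":0,"turn":0,"fingers":-0.2},
    {"dx":0,"dy":0,"dz":0,"turn":0,"fingers":-0.2},
  ],
)

```text
clock: 15.85
position: [0.6619, -0.0893, 0.1901]
ee_rot: [-0.007, 0.998, 0.064, -0.0]
contact_force: [0.4, 0.7, -0.7]
width: 0.0512
```

```bash
cat > p.py <<'E'
from w import *
def placed(D,p):
    s,w=wrist()
    for n,d in(("wrist",w),("top",get_image("top")),("scene",get_image("scene"))):
        for m in masks_of(d,"saw_29"):
            r=sil(d,*p,saw(D/1e3,.022))
            if r.any() and np.hypot(*(cen(r)-cen(m["region"])))<25:
                f=fit([(d,m["region"])],saw(D/1e3,.022),p); print(n,round(m["p"],2),"off mm",((f.x-p)*1e3).round(1),"iou",round(iou(sil(d,*f.x,saw(D/1e3,.022)),m["region"]),2))
E
python3 -c "
from p import *
placed(29,np.array([.6597,-.088]))"
```

```text
tcp [ 0.6619 -0.0893  0.1901] w 0.0512 yaw 0.128 tilt 0.0131 F [ 0.4  0.7 -0.7]
wrist 0.56 off mm [ 3.3 -0.9] iou 0.88
scene 0.72 off mm [1.3 1.2] iou 0.92
```

The 29 is placed within 3 mm. Next is the 40.

play_rows(
  series=[
    {"dx":-10,"dy":0,"dz":0,"turn":0,"fingers":-0.2},
    {"dx":-25,"dy":1,"dz":0,"turn":0,"fingers":-0.2},
    {"dx":-25,"dy":1,"dz":0,"turn":0,"fingers":-0.2},
    {"dx":-25,"dy":1,"dz":0,"turn":0,"fingers":-0.2},
    {"dx":-25,"dy":1,"dz":0,"turn":0,"fingers":-0.2},
    {"dx":-25,"dy":1,"dz":0,"turn":0,"fingers":-0.2},
    {"dx":-25,"dy":1,"dz":0,"turn":0,"fingers":-0.2},
    {"dx":-25,"dy":1,"dz":0,"turn":0,"fingers":-0.2},
    {"dx":-15,"dy":0,"dz":0,"turn":0,"fingers":-0.2},
    {"dx":-5,"dy":0,"dz":0,"turn":0,"fingers":-0.2},
    {"dx":0,"dy":0,"dz":0,"turn":0,"fingers":-0.2},
    {"dx":0,"dy":0,"dz":0,"turn":0,"fingers":-0.2},
  ],
)

```text
clock: 17.15
position: [0.4437, -0.0799, 0.1775]
ee_rot: [-0.01, 0.998, 0.064, -0.009]
contact_force: [1.3, -0.9, 1.1]
width: 0.051
```

```bash
cat >> p.py <<'E'
def loose(D,p):
    s,d=wrist()
    for m in masks_of(d,"saw_29"):
        r=sil(d,*p,saw(D/1e3))
        if r.any() and np.hypot(*(cen(r)-cen(m["region"])))<40:
            f=fit([(d,m["region"])],saw(D/1e3),p); print(round(m["p"],2),"off mm",((f.x-p)*1e3).round(1),"iou",round(iou(sil(d,*f.x,saw(D/1e3)),m["region"]),2))
E
python3 -c "
from p import *
loose(40,np.array([.4503,-.0815]))"
```

```text
tcp [ 0.4437 -0.0799  0.1775] w 0.051 yaw 0.128 tilt 0.0274 F [ 1.3 -0.9  1.1]
0.69 off mm [0.4 0.7] iou 0.89
```

play_rows(
  series=[
    {"dx":2,"dy":-0.5,"dz":-7,"turn":0,"fingers":-0.2},
    {"dx":2,"dy":-0.5,"dz":-7,"turn":0,"fingers":-0.2},
    {"dx":2,"dy":0,"dz":-7,"turn":0,"fingers":-0.2},
    {"dx":0,"dy":0,"dz":-7,"turn":0,"fingers":-0.2},
    {"dx":0,"dy":0,"dz":-7,"turn":0,"fingers":-0.2},
    {"dx":0,"dy":0,"dz":-7,"turn":0,"fingers":-0.2},
    {"dx":0,"dy":0,"dz":-7,"turn":0,"fingers":-0.2},
    {"dx":0,"dy":0,"dz":-7,"turn":0,"fingers":-0.2},
    {"dx":0,"dy":0,"dz":-7,"turn":0,"fingers":-0.2},
    {"dx":0,"dy":0,"dz":-7,"turn":0,"fingers":-0.2},
    {"dx":0,"dy":0,"dz":0,"turn":0,"fingers":-0.2},
    {"dx":0,"dy":0,"dz":0,"turn":0,"fingers":-0.2},
  ],
)

```text
clock: 18.25
position: [0.454, -0.0813, 0.0976]
ee_rot: [-0.011, 0.998, 0.065, -0.01]
contact_force: [0.5, 0.1, -0.4]
width: 0.0512
```

play_rows(
  series=[
    {"dx":-1,"dy":0,"dz":-5,"turn":0,"fingers":-0.2},
    {"dx":-1,"dy":0,"dz":-6,"turn":0,"fingers":-0.2},
    {"dx":-1,"dy":0,"dz":-6,"turn":0,"fingers":-0.2},
    {"dx":0,"dy":0,"dz":-5,"turn":0,"fingers":-0.2},
    {"dx":0,"dy":0,"dz":-3,"turn":0,"fingers":-0.2},
    {"dx":0,"dy":0,"dz":0,"turn":0,"fingers":-0.2},
    {"dx":0,"dy":0,"dz":0,"turn":0,"fingers":-0.2},
  ],
)

```text
clock: 18.83
position: [0.4512, -0.0815, 0.0707]
ee_rot: [-0.01, 0.998, 0.065, -0.009]
contact_force: [0.1, -1.0, -0.2]
width: 0.0512
```

play_rows(
  series=[
    {"dx":0,"dy":0,"dz":-2,"turn":0,"fingers":-0.2},
    {"dx":0,"dy":0,"dz":0,"turn":0,"fingers":1},
    {"dx":0,"dy":0,"dz":0,"turn":0,"fingers":1},
    {"dx":0,"dy":0,"dz":0,"turn":0,"fingers":1},
    {"dx":0,"dy":0,"dz":0,"turn":0,"fingers":1},
    {"dx":0,"dy":0,"dz":0,"turn":0,"fingers":1},
    {"dx":0,"dy":0,"dz":0,"turn":0,"fingers":1},
  ],
)

```text
clock: 19.42
position: [0.4517, -0.0817, 0.069]
ee_rot: [-0.01, 0.998, 0.065, -0.009]
contact_force: [0.5, -0.1, -0.9]
width: 0.01
```

play_rows(
  series=[
    {"dx":0,"dy":0,"dz":8,"turn":0,"fingers":1},
    {"dx":0,"dy":0,"dz":15,"turn":0,"fingers":1},
    {"dx":0,"dy":0,"dz":20,"turn":0,"fingers":1},
    {"dx":0,"dy":0,"dz":20,"turn":0,"fingers":1},
    {"dx":0,"dy":0,"dz":20,"turn":0,"fingers":1},
    {"dx":0,"dy":0,"dz":20,"turn":0,"fingers":1},
    {"dx":0,"dy":0,"dz":10,"turn":0,"fingers":1},
    {"dx":0,"dy":0,"dz":0,"turn":0,"fingers":1},
    {"dx":0,"dy":0,"dz":0,"turn":0,"fingers":1},
  ],
)

```text
clock: 20.17
position: [0.4488, -0.0806, 0.1894]
ee_rot: [-0.011, 0.998, 0.065, -0.01]
contact_force: [-0.6, 0.6, -1.4]
width: 0.0096
```

play_rows(
  series=[
    {"dx":8,"dy":4,"dz":2,"turn":0,"fingers":1},
    {"dx":16,"dy":7,"dz":2,"turn":0,"fingers":1},
    {"dx":22,"dy":9,"dz":2,"turn":0,"fingers":1},
    {"dx":22,"dy":9,"dz":2,"turn":0,"fingers":1},
    {"dx":22,"dy":9,"dz":2,"turn":0,"fingers":1},
    {"dx":22,"dy":9,"dz":2,"turn":0,"fingers":1},
    {"dx":22,"dy":9,"dz":2,"turn":0,"fingers":1},
    {"dx":22,"dy":9,"dz":2,"turn":0,"fingers":1},
    {"dx":22,"dy":9,"dz":2,"turn":0,"fingers":1},
    {"dx":12,"dy":6,"dz":2,"turn":0,"fingers":1},
    {"dx":5,"dy":2,"dz":0,"turn":0,"fingers":1},
    {"dx":0,"dy":0,"dz":0,"turn":0,"fingers":1},
    {"dx":0,"dy":0,"dz":0,"turn":0,"fingers":1},
  ],
)

```text
clock: 21.25
position: [0.6498, 0.0127, 0.1936]
ee_rot: [-0.015, 0.998, 0.064, -0.023]
contact_force: [0.1, 0.6, -1.7]
width: 0.0097
```

```bash
python3 -c "
from w import *
wrist()"
```

```text
tcp [0.6498 0.0127 0.1936] w 0.0097 yaw 0.129 tilt 0.0542 F [ 0.1  0.6 -1.7]
```

play_rows(
  series=[
    {"dx":0,"dy":-3,"dz":-10,"turn":0,"fingers":1},
    {"dx":0,"dy":-3,"dz":-20,"turn":0,"fingers":1},
    {"dx":0,"dy":-2,"dz":-20,"turn":0,"fingers":1},
    {"dx":0,"dy":0,"dz":0,"turn":0,"fingers":1},
    {"dx":0,"dy":0,"dz":0,"turn":0,"fingers":1},
  ],
)

```text
clock: 21.72
position: [0.6447, 0.0016, 0.1411]
ee_rot: [-0.014, 0.998, 0.062, -0.024]
contact_force: [1.3, 0.8, -0.8]
width: 0.0096
```

```bash
python3 -c "
from w import *
wrist()"
```

```text
tcp [0.6447 0.0016 0.1411] w 0.0096 yaw 0.126 tilt 0.0561 F [ 1.3  0.8 -0.8]
```

play_rows(
  series=[
    {"dx":2,"dy":1,"dz":-4,"turn":0,"fingers":1},
    {"dx":2,"dy":0.5,"dz":-4,"turn":0,"fingers":1},
    {"dx":1,"dy":0,"dz":-4,"turn":0,"fingers":1},
    {"dx":0,"dy":0,"dz":-4,"turn":0,"fingers":1},
    {"dx":0,"dy":0,"dz":-4,"turn":0,"fingers":1},
    {"dx":0,"dy":0,"dz":-4,"turn":0,"fingers":1},
    {"dx":0,"dy":0,"dz":-4,"turn":0,"fingers":1},
    {"dx":0,"dy":0,"dz":-4,"turn":0,"fingers":1},
    {"dx":0,"dy":0,"dz":0,"turn":0,"fingers":1},
    {"dx":0,"dy":0,"dz":0,"turn":0,"fingers":1},
  ],
)

```text
clock: 22.6
position: [0.6514, 0.0031, 0.1097]
ee_rot: [-0.014, 0.998, 0.063, -0.021]
contact_force: [0.4, 0.4, -0.5]
width: 0.0096
```

```bash
python3 -c "
from c import *
wrist()
d=get_image('scene');cv2.imwrite('pics/s2.png',cv2.resize(d['pixels'][190:370,310:480,::-1],None,fx=3.3,fy=3.3,interpolation=cv2.INTER_CUBIC))"
```

```text
tcp [0.6514 0.0031 0.1097] w 0.0096 yaw 0.126 tilt 0.051 F [ 0.4  0.4 -0.5]
```

View pics/s2.png

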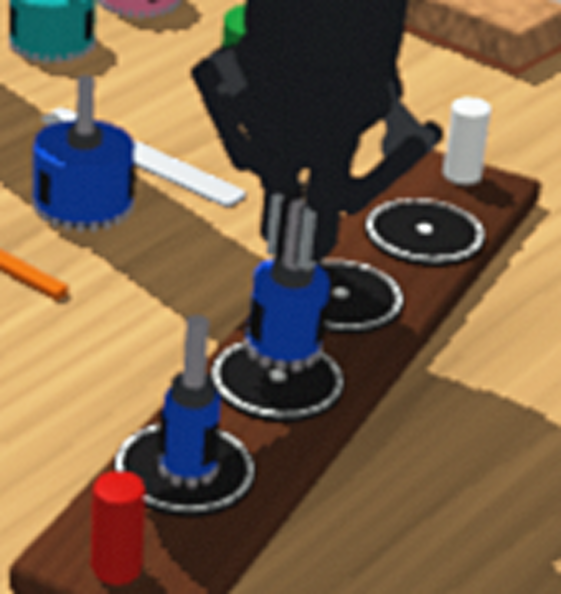

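The 29 stands on pad_d at crop pixel (185,470), and the held 40 is just above pad_c's dot at (278,375), tilted a little. Lowering.

play_rows(
  series=[
    {"dx":0,"dy":0,"dz":-3,"turn":0,"fingers":1},
    {"dx":0,"dy":0,"dz":-3,"turn":0,"fingers":1},
    {"dx":0,"dy":0,"dz":-3,"turn":0,"fingers":1},
    {"dx":0,"dy":0,"dz":-3,"turn":0,"fingers":1},
    {"dx":0,"dy":0,"dz":-2,"turn":0,"fingers":1},
    {"dx":0,"dy":0,"dz":-1,"turn":0,"fingers":1},
    {"dx":0,"dy":0,"dz":-1,"turn":0,"fingers":1},
    {"dx":0,"dy":0,"dz":0,"turn":0,"fingers":1},
  ],
)

```text
clock: 23.37
position: [0.6517, 0.0029, 0.0927]
ee_rot: [-0.014, 0.998, 0.062, -0.021]
contact_force: [0.1, 0.7, -1.9]
width: 0.0096
```

play_rows(
  series=[
    {"dx":0,"dy":0,"dz":-1.5,"turn":0,"fingers":1},
    {"dx":0,"dy":0,"dz":-1.5,"turn":0,"fingers":1},
  ],
)

```text
clock: 23.53
position: [0.652, 0.0029, 0.0913]
ee_rot: [-0.014, 0.998, 0.062, -0.02]
contact_force: [-4.1, 0.3, 12.3]
width: 0.0098
```

play_rows(
  series=[
    {"dx":0,"dy":0,"dz":-1,"turn":0,"fingers":1},
    {"dx":0,"dy":0,"dz":0,"turn":0,"fingers":0.6},
    {"dx":0,"dy":0,"dz":0,"turn":0,"fingers":0.2},
    {"dx":0,"dy":0,"dz":0,"turn":0,"fingers":-0.2},
    {"dx":0,"dy":0,"dz":0,"turn":0,"fingers":-0.2},
    {"dx":0,"dy":0,"dz":0,"turn":0,"fingers":-0.2},
    {"dx":0,"dy":0,"dz":0,"turn":0,"fingers":-0.2},
  ],
)

```text
clock: 24.12
position: [0.6533, 0.0028, 0.0924]
ee_rot: [-0.013, 0.998, 0.063, -0.018]
contact_force: [0.6, 0.9, 0.6]
width: 0.0514
```

play_rows(
  series=[
    {"dx":0,"dy":0,"dz":6,"turn":0,"fingers":-0.2},
    {"dx":0,"dy":0,"dz":15,"turn":0,"fingers":-0.2},
    {"dx":0,"dy":0,"dz":20,"turn":0,"fingers":-0.2},
    {"dx":0,"dy":0,"dz":20,"turn":0,"fingers":-0.2},
    {"dx":0,"dy":0,"dz":20,"turn":0,"fingers":-0.2},
    {"dx":0,"dy":0,"dz":15,"turn":0,"fingers":-0.2},
    {"dx":0,"dy":0,"dz":0,"turn":0,"fingers":-0.2},
    {"dx":0,"dy":0,"dz":0,"turn":0,"fingers":-0.2},
  ],
)

```text
clock: 24.78
position: [0.6518, 0.0029, 0.1928]
ee_rot: [-0.014, 0.998, 0.062, -0.02]
contact_force: [-0.7, 0.3, -1.2]
width: 0.0511
```

```bash
python3 -c "
from p import *
placed(40,np.array([.6474,.0035]))"
```

```text
tcp [0.6518 0.0029 0.1928] w 0.0511 yaw 0.126 tilt 0.0481 F [-0.7  0.3 -1.2]
wrist 0.91 off mm [2.3 1.1] iou 0.88
scene 0.59 off mm [2.  0.6] iou 0.87
```

The 40 is placed within 3 mm. Now the 51.

play_rows(
  series=[
    {"dx":-8,"dy":-10,"dz":0,"turn":0,"fingers":-0.2},
    {"dx":-16,"dy":-20,"dz":0,"turn":0,"fingers":-0.2},
    {"dx":-16,"dy":-20,"dz":0,"turn":0,"fingers":-0.2},
    {"dx":-16,"dy":-20,"dz":0,"turn":0,"fingers":-0.2},
    {"dx":-16,"dy":-20,"dz":0,"turn":0,"fingers":-0.2},
    {"dx":-16,"dy":-20,"dz":0,"turn":0,"fingers":-0.2},
    {"dx":-16,"dy":-20,"dz":0,"turn":0,"fingers":-0.2},
    {"dx":-16,"dy":-20,"dz":0,"turn":0,"fingers":-0.2},
    {"dx":-16,"dy":-20,"dz":0,"turn":0,"fingers":-0.2},
    {"dx":-16,"dy":-20,"dz":0,"turn":0,"fingers":-0.2},
    {"dx":-16,"dy":-20,"dz":0,"turn":0,"fingers":-0.2},
    {"dx":-16,"dy":-20,"dz":0,"turn":0,"fingers":-0.2},
    {"dx":-8,"dy":-10,"dz":0,"turn":0,"fingers":-0.2},
    {"dx":-4,"dy":-3,"dz":0,"turn":0,"fingers":-0.2},
    {"dx":0,"dy":0,"dz":0,"turn":0,"fingers":-0.2},
    {"dx":0,"dy":0,"dz":0,"turn":0,"fingers":-0.2},
  ],
)

```text
clock: 26.42
position: [0.4293, -0.2527, 0.181]
ee_rot: [-0.016, 0.997, 0.063, -0.033]
contact_force: [-0.1, 0.3, -0.7]
width: 0.0512
```

```bash
python3 -c "
from p import *
loose(51,np.array([.4545,-.2402]))"
```

```text
tcp [ 0.4293 -0.2527  0.181 ] w 0.0512 yaw 0.127 tilt 0.0727 F [-0.1  0.3 -0.7]
0.79 off mm [-1.2  1.2] iou 0.89
```

play_rows(
  series=[
    {"dx":4,"dy":2,"dz":6,"turn":0,"fingers":-0.2},
    {"dx":4,"dy":2,"dz":6,"turn":0,"fingers":-0.2},
    {"dx":4,"dy":2,"dz":6,"turn":0,"fingers":-0.2},
    {"dx":4,"dy":2,"dz":6,"turn":0,"fingers":-0.2},
    {"dx":4,"dy":2,"dz":6,"turn":0,"fingers":-0.2},
    {"dx":4,"dy":2,"dz":6,"turn":0,"fingers":-0.2},
    {"dx":0,"dy":0,"dz":0,"turn":0,"fingers":-0.2},
    {"dx":0,"dy":0,"dz":0,"turn":0,"fingers":-0.2},
  ],
)

```text
clock: 27.18
position: [0.4606, -0.2357, 0.2222]
ee_rot: [-0.016, 0.997, 0.067, -0.031]
contact_force: [-0.4, -0.3, -0.5]
width: 0.0512
```

play_rows(
  series=[
    {"dx":0,"dy":0,"dz":-15,"turn":0,"fingers":-0.2},
    {"dx":0,"dy":0,"dz":-20,"turn":0,"fingers":-0.2},
    {"dx":0,"dy":0,"dz":-20,"turn":0,"fingers":-0.2},
    {"dx":0,"dy":0,"dz":-15,"turn":0,"fingers":-0.2},
    {"dx":0,"dy":0,"dz":0,"turn":0,"fingers":-0.2},
    {"dx":0,"dy":0,"dz":0,"turn":0,"fingers":-0.2},
  ],
)

```text
clock: 27.68
position: [0.4606, -0.236, 0.1509]
ee_rot: [-0.014, 0.997, 0.067, -0.03]
contact_force: [-0.1, -0.8, 0.2]
width: 0.0514
```

```bash
python3 -c "
from w import *
s,_=wrist(); print(s['qpos'].round(4))"
```

```text
tcp [ 0.4606 -0.236   0.1509] w 0.0514 yaw 0.135 tilt 0.066 F [-0.1 -0.8  0.2]
[-0.5985  0.2936  1.7225 -0.015   1.19   -0.727 ]
```

play_rows(
  series=[
    {"dx":0,"dy":0,"dz":0,"turn":0,"fingers":-0.2},
    {"dx":0,"dy":0,"dz":0,"turn":0,"fingers":-0.2},
    {"dx":0,"dy":0,"dz":0,"turn":0,"fingers":-0.2},
    {"dx":0,"dy":0,"dz":0,"turn":0,"fingers":-0.2},
    {"dx":0,"dy":0,"dz":0,"turn":0,"fingers":-0.2},
    {"dx":0,"dy":0,"dz":0,"turn":0,"fingers":-0.2},
  ],
)

```text
clock: 28.23
position: [0.4625, -0.2376, 0.1551]
ee_rot: [-0.012, 0.997, 0.067, -0.027]
contact_force: [-1.1, -0.1, -0.4]
width: 0.0517
```

```bash
python3 -c "
from w import *
s,_=wrist(); print(s['qpos'].round(4))"
```

```text
tcp [ 0.4625 -0.2376  0.1551] w 0.0517 yaw 0.135 tilt 0.0588 F [-1.1 -0.1 -0.4]
[-0.5989  0.2894  1.7165 -0.0151  1.1928 -0.727 ]
```

play_rows(
  series=[
    {"dx":0,"dy":0,"dz":-40,"turn":0,"fingers":-0.2},
    {"dx":0,"dy":0,"dz":0,"turn":0,"fingers":-0.2},
    {"dx":0,"dy":0,"dz":0,"turn":0,"fingers":-0.2},
    {"dx":0,"dy":0,"dz":0,"turn":0,"fingers":-0.2},
  ],
)

```text
clock: 28.62
position: [0.4639, -0.2385, 0.1168]
ee_rot: [-0.011, 0.997, 0.067, -0.025]
contact_force: [0.1, 0.5, 0.1]
width: 0.0512
```

```bash
python3 -c "
from w import *
s,_=wrist(); print(s['qpos'].round(4))"
```

```text
tcp [ 0.4639 -0.2385  0.1168] w 0.0512 yaw 0.135 tilt 0.0547 F [0.1 0.5 0.1]
[-0.5988  0.3269  1.7691 -0.0159  1.0985 -0.7254]
```

play_rows(
  series=[
    {"dx":-4,"dy":0,"dz":-12,"turn":0,"fingers":-0.2},
    {"dx":-4,"dy":0,"dz":-14,"turn":0,"fingers":-0.2},
    {"dx":-2,"dy":0,"dz":-14,"turn":0,"fingers":-0.2},
    {"dx":0,"dy":0,"dz":0,"turn":0,"fingers":-0.2},
    {"dx":0,"dy":0,"dz":0,"turn":0,"fingers":-0.2},
    {"dx":0,"dy":0,"dz":0,"turn":0,"fingers":-0.2},
    {"dx":0,"dy":0,"dz":0,"turn":0,"fingers":-0.2},
    {"dx":0,"dy":0,"dz":0,"turn":0,"fingers":-0.2},
  ],
)

```text
clock: 29.33
position: [0.4617, -0.2438, 0.0875]
ee_rot: [-0.003, 0.998, 0.067, -0.016]
contact_force: [-0.1, 0.5, 1.1]
width: 0.0513
```

```bash
python3 -c "
from w import *
s,_=wrist(); print(s['qpos'].round(4))"
```

```text
tcp [ 0.4617 -0.2438  0.0875] w 0.0513 yaw 0.135 tilt 0.0327 F [-0.1  0.5  1.1]
[-0.6092  0.3488  1.8226 -0.0173  0.9995 -0.7343]
```

play_rows(
  series=[
    {"dx":-4,"dy":2.5,"dz":-8,"turn":0,"fingers":-0.2},
    {"dx":-4,"dy":2,"dz":-9,"turn":0,"fingers":-0.2},
    {"dx":0,"dy":0,"dz":0,"turn":0,"fingers":-0.2},
    {"dx":0,"dy":0,"dz":0,"turn":0,"fingers":-0.2},
    {"dx":0,"dy":0,"dz":0,"turn":0,"fingers":-0.2},
  ],
)

```text
clock: 29.8
position: [0.4539, -0.2391, 0.0705]
ee_rot: [-0.003, 0.998, 0.067, -0.015]
contact_force: [0.0, 0.1, 0.5]
width: 0.0512
```

```bash
python3 -c "
from w import *
s,_=wrist(); print(s['ee_rot'].round(3))"
```

```text
tcp [ 0.4539 -0.2391  0.0705] w 0.0512 yaw 0.135 tilt 0.0301 F [0.  0.1 0.5]
[-0.003  0.998  0.067 -0.015]
```

play_rows(
  series=[
    {"dx":0,"dy":0,"dz":-2,"turn":0,"fingers":-0.2},
    {"dx":0,"dy":0,"dz":0,"turn":0,"fingers":1},
    {"dx":0,"dy":0,"dz":0,"turn":0,"fingers":1},
    {"dx":0,"dy":0,"dz":0,"turn":0,"fingers":1},
    {"dx":0,"dy":0,"dz":0,"turn":0,"fingers":1},
    {"dx":0,"dy":0,"dz":0,"turn":0,"fingers":1},
    {"dx":0,"dy":0,"dz":0,"turn":0,"fingers":1},
  ],
  squeeze=50,
)

```text
clock: 30.43
position: [0.4553, -0.2399, 0.0695]
ee_rot: [-0.002, 0.998, 0.067, -0.014]
contact_force: [0.1, 0.7, -0.5]
width: 0.0096
```

play_rows(
  series=[
    {"dx":0,"dy":0,"dz":8,"turn":0,"fingers":1},
    {"dx":0,"dy":0,"dz":15,"turn":0,"fingers":1},
    {"dx":0,"dy":0,"dz":20,"turn":0,"fingers":1},
    {"dx":0,"dy":0,"dz":20,"turn":0,"fingers":1},
    {"dx":0,"dy":0,"dz":20,"turn":0,"fingers":1},
    {"dx":0,"dy":0,"dz":20,"turn":0,"fingers":1},
    {"dx":0,"dy":0,"dz":20,"turn":0,"fingers":1},
    {"dx":0,"dy":0,"dz":20,"turn":0,"fingers":1},
    {"dx":0,"dy":0,"dz":10,"turn":0,"fingers":1},
    {"dx":0,"dy":0,"dz":0,"turn":0,"fingers":1},
    {"dx":0,"dy":0,"dz":0,"turn":0,"fingers":1},
  ],
)

```text
clock: 31.35
position: [0.45, -0.2364, 0.2293]
ee_rot: [-0.005, 0.998, 0.067, -0.018]
contact_force: [-0.4, -1.0, -3.1]
width: 0.0094
```

play_rows(
  series=[
    {"dx":5,"dy":10,"dz":1,"turn":0,"fingers":1},
    {"dx":9,"dy":18,"dz":1,"turn":0,"fingers":1},
    {"dx":12,"dy":23,"dz":1,"turn":0,"fingers":1},
    {"dx":12,"dy":23,"dz":1,"turn":0,"fingers":1},
    {"dx":12,"dy":23,"dz":1,"turn":0,"fingers":1},
    {"dx":12,"dy":23,"dz":1,"turn":0,"fingers":1},
    {"dx":12,"dy":23,"dz":1,"turn":0,"fingers":1},
    {"dx":12,"dy":23,"dz":1,"turn":0,"fingers":1},
    {"dx":12,"dy":23,"dz":1,"turn":0,"fingers":1},
    {"dx":12,"dy":23,"dz":1,"turn":0,"fingers":1},
    {"dx":12,"dy":23,"dz":1,"turn":0,"fingers":1},
    {"dx":12,"dy":22,"dz":1,"turn":0,"fingers":1},
    {"dx":12,"dy":20,"dz":1,"turn":0,"fingers":1},
    {"dx":8,"dy":14,"dz":1,"turn":0,"fingers":1},
    {"dx":4,"dy":7,"dz":1,"turn":0,"fingers":1},
    {"dx":0,"dy":0,"dz":0,"turn":0,"fingers":1},
    {"dx":0,"dy":0,"dz":0,"turn":0,"fingers":1},
    {"dx":0,"dy":0,"dz":0,"turn":0,"fingers":1},
  ],
)

```text
clock: 32.85
position: [0.6016, 0.0924, 0.2213]
ee_rot: [-0.014, 0.997, 0.067, -0.039]
contact_force: [0.3, 0.1, -2.2]
width: 0.0093
```

```bash
python3 -c "
from w import *
s,_=wrist(); print(s['ee_rot'].round(3))"
```

```text
tcp [0.6016 0.0924 0.2213] w 0.0093 yaw 0.135 tilt 0.0831 F [ 0.3  0.1 -2.2]
[-0.014  0.997  0.067 -0.039]
```

play_rows(
  series=[
    {"dx":5,"dy":0,"dz":-12,"turn":0,"fingers":1},
    {"dx":5,"dy":0,"dz":-14,"turn":0,"fingers":1},
    {"dx":5,"dy":0,"dz":-14,"turn":0,"fingers":1},
    {"dx":3,"dy":0,"dz":-10,"turn":0,"fingers":1},
    {"dx":0,"dy":0,"dz":0,"turn":0,"fingers":1},
    {"dx":0,"dy":0,"dz":0,"turn":0,"fingers":1},
    {"dx":0,"dy":0,"dz":0,"turn":0,"fingers":1},
    {"dx":0,"dy":0,"dz":0,"turn":0,"fingers":1},
    {"dx":0,"dy":0,"dz":0,"turn":0,"fingers":1},
  ],
)

```text
clock: 33.65
position: [0.6189, 0.0853, 0.1682]
ee_rot: [-0.012, 0.997, 0.063, -0.039]
contact_force: [-0.0, 0.6, -2.7]
width: 0.0092
```

```bash
python3 -c "
from w import *
s,_=wrist(); print(s['ee_rot'].round(3),s['qpos'].round(3))"
```

```text
tcp [0.6189 0.0853 0.1682] w 0.0092 yaw 0.127 tilt 0.0824 F [-0.   0.6 -2.7]
[-0.012  0.997  0.063 -0.039] [ 0.014  0.436  1.447  0.022  1.338 -0.118]
```

play_rows(
  series=[
    {"dx":2,"dy":1,"dz":-5,"turn":0,"fingers":1},
    {"dx":2,"dy":1,"dz":-5,"turn":0,"fingers":1},
    {"dx":2,"dy":1,"dz":-5,"turn":0,"fingers":1},
    {"dx":2,"dy":1,"dz":-5,"turn":0,"fingers":1},
    {"dx":1,"dy":0,"dz":-5,"turn":0,"fingers":1},
    {"dx":0,"dy":0,"dz":-5,"turn":0,"fingers":1},
    {"dx":0,"dy":0,"dz":-5,"turn":0,"fingers":1},
    {"dx":0,"dy":0,"dz":-5,"turn":0,"fingers":1},
    {"dx":0,"dy":0,"dz":0,"turn":0,"fingers":1},
    {"dx":0,"dy":0,"dz":0,"turn":0,"fingers":1},
    {"dx":0,"dy":0,"dz":0,"turn":0,"fingers":1},
  ],
)

```text
clock: 34.62
position: [0.6288, 0.0904, 0.1242]
ee_rot: [-0.012, 0.997, 0.063, -0.039]
contact_force: [-0.4, -0.0, -2.2]
width: 0.0095
```

```bash
python3 -c "
from w import *
s,_=wrist(); print(s['ee_rot'].round(3),s['qpos'].round(3))"
```

```text
tcp [0.6288 0.0904 0.1242] w 0.0095 yaw 0.128 tilt 0.0816 F [-0.4 -0.  -2.2]
[-0.012  0.997  0.063 -0.039] [ 0.021  0.484  1.482  0.023  1.255 -0.113]
```

play_rows(
  series=[
    {"dx":0,"dy":0,"dz":-5,"turn":0,"fingers":1},
    {"dx":0,"dy":0,"dz":-5,"turn":0,"fingers":1},
    {"dx":0,"dy":0,"dz":-5,"turn":0,"fingers":1},
    {"dx":0,"dy":0,"dz":-4,"turn":0,"fingers":1},
    {"dx":0,"dy":0,"dz":0,"turn":0,"fingers":1},
    {"dx":0,"dy":0,"dz":0,"turn":0,"fingers":1},
  ],
)

```text
clock: 35.17
position: [0.6294, 0.0903, 0.1043]
ee_rot: [-0.012, 0.997, 0.063, -0.038]
contact_force: [-0.9, -0.6, -2.6]
width: 0.0092
```

```bash
python3 -c "
from c import *
wrist()
d=get_image('scene');cv2.imwrite('pics/s3.png',cv2.resize(d['pixels'][190:370,310:480,::-1],None,fx=3.3,fy=3.3,interpolation=cv2.INTER_CUBIC))"
```

```text
tcp [0.6294 0.0903 0.1043] w 0.0092 yaw 0.127 tilt 0.0793 F [-0.9 -0.6 -2.6]
```

View pics/s3.png

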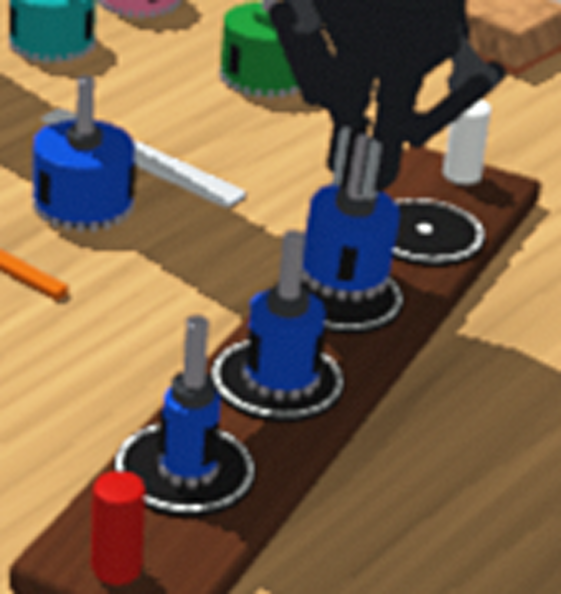

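The 29 and 40 stand centred, and the held 51 at crop pixel (350,240) is over pad_b, leaning slightly. Lowering.

play_rows(
  series=[
    {"dx":0,"dy":0,"dz":-3,"turn":0,"fingers":1},
    {"dx":0,"dy":0,"dz":-3,"turn":0,"fingers":1},
    {"dx":0,"dy":0,"dz":-2,"turn":0,"fingers":1},
    {"dx":0,"dy":0,"dz":-1,"turn":0,"fingers":1},
  ],
)

```text
clock: 35.6
position: [0.6301, 0.0904, 0.0956]
ee_rot: [-0.012, 0.997, 0.063, -0.037]
contact_force: [0.1, 0.2, -2.2]
width: 0.0094
```

play_rows(
  series=[
    {"dx":0,"dy":0,"dz":-1,"turn":0,"fingers":1},
    {"dx":0,"dy":0,"dz":-1,"turn":0,"fingers":1},
  ],
)

```text
clock: 35.77
position: [0.6301, 0.0904, 0.0933]
ee_rot: [-0.012, 0.997, 0.063, -0.037]
contact_force: [-0.3, 0.0, -1.7]
width: 0.0092
```

play_rows(
  series=[
    {"dx":0,"dy":0,"dz":-1.5,"turn":0,"fingers":1},
    {"dx":0,"dy":0,"dz":-1.5,"turn":0,"fingers":1},
  ],
)

```text
clock: 35.93
position: [0.6301, 0.0905, 0.0924]
ee_rot: [-0.013, 0.997, 0.063, -0.036]
contact_force: [-2.4, -1.0, 9.2]
width: 0.0092
```

play_rows(
  series=[
    {"dx":-0.5,"dy":0,"dz":-2,"turn":0,"fingers":1},
    {"dx":-0.5,"dy":0,"dz":-2,"turn":0,"fingers":1},
    {"dx":0,"dy":0,"dz":-1,"turn":0,"fingers":0.8},
    {"dx":0,"dy":0,"dz":0,"turn":0,"fingers":0.6},
    {"dx":0,"dy":0,"dz":0,"turn":0,"fingers":0.2},
    {"dx":0,"dy":0,"dz":0,"turn":0,"fingers":-0.2},
    {"dx":0,"dy":0,"dz":0,"turn":0,"fingers":-0.2},
    {"dx":0,"dy":0,"dz":0,"turn":0,"fingers":-0.2},
  ],
)

```text
clock: 36.6
position: [0.6311, 0.0906, 0.0934]
ee_rot: [-0.012, 0.997, 0.063, -0.033]
contact_force: [-0.4, -0.1, 0.1]
width: 0.051
```

play_rows(
  series=[
    {"dx":0,"dy":0,"dz":6,"turn":0,"fingers":-0.2},
    {"dx":0,"dy":0,"dz":12,"turn":0,"fingers":-0.2},
    {"dx":0,"dy":0,"dz":12,"turn":0,"fingers":-0.2},
    {"dx":0,"dy":0,"dz":12,"turn":0,"fingers":-0.2},
    {"dx":0,"dy":0,"dz":12,"turn":0,"fingers":-0.2},
    {"dx":0,"dy":0,"dz":12,"turn":0,"fingers":-0.2},
    {"dx":0,"dy":0,"dz":12,"turn":0,"fingers":-0.2},
    {"dx":0,"dy":0,"dz":6,"turn":0,"fingers":-0.2},
    {"dx":0,"dy":0,"dz":0,"turn":0,"fingers":-0.2},
    {"dx":0,"dy":0,"dz":0,"turn":0,"fingers":-0.2},
  ],
)

```text
clock: 37.43
position: [0.6312, 0.0906, 0.1827]
ee_rot: [-0.012, 0.997, 0.063, -0.033]
contact_force: [-0.5, 0.0, 0.2]
width: 0.0511
```

```bash
python3 -c "
from p import *
placed(51,np.array([.6251,.091]))"
```

```text
tcp [0.6312 0.0906 0.1827] w 0.0511 yaw 0.127 tilt 0.07 F [-0.5  0.   0.2]
scene 0.67 off mm [0.4 4. ] iou 0.89
```

The 51 is placed. Now the 64, with a slower approach.

play_rows(
  series=[
    {"dx":-5,"dy":0,"dz":0,"turn":0,"fingers":-0.2},
    {"dx":-11,"dy":0,"dz":0,"turn":0,"fingers":-0.2},
    {"dx":-11,"dy":0,"dz":0,"turn":0,"fingers":-0.2},
    {"dx":-11,"dy":0,"dz":0,"turn":0,"fingers":-0.2},
    {"dx":-11,"dy":0,"dz":0,"turn":0,"fingers":-0.2},
    {"dx":-11,"dy":0,"dz":0,"turn":0,"fingers":-0.2},
    {"dx":-11,"dy":0,"dz":0,"turn":0,"fingers":-0.2},
    {"dx":-11,"dy":0,"dz":0,"turn":0,"fingers":-0.2},
    {"dx":-11,"dy":0,"dz":0,"turn":0,"fingers":-0.2},
    {"dx":-11,"dy":0,"dz":0,"turn":0,"fingers":-0.2},
    {"dx":-11,"dy":0,"dz":0,"turn":0,"fingers":-0.2},
    {"dx":-11,"dy":0,"dz":0,"turn":0,"fingers":-0.2},
    {"dx":-11,"dy":0,"dz":0,"turn":0,"fingers":-0.2},
    {"dx":-11,"dy":0,"dz":0,"turn":0,"fingers":-0.2},
    {"dx":-11,"dy":0,"dz":0,"turn":0,"fingers":-0.2},
    {"dx":-11,"dy":0,"dz":0,"turn":0,"fingers":-0.2},
    {"dx":-11,"dy":0,"dz":0,"turn":0,"fingers":-0.2},
    {"dx":-6,"dy":0,"dz":0,"turn":0,"fingers":-0.2},
    {"dx":0,"dy":0,"dz":0,"turn":0,"fingers":-0.2},
    {"dx":0,"dy":0,"dz":0,"turn":0,"fingers":-0.2},
  ],
)

```text
clock: 39.4
position: [0.4234, 0.0904, 0.1762]
ee_rot: [-0.013, 0.997, 0.063, -0.04]
contact_force: [0.7, -0.2, -1.1]
width: 0.0512
```

```bash
python3 -c "
from p import *
loose(64,np.array([.4325,.0867]))"
```

```text
tcp [0.4234 0.0904 0.1762] w 0.0512 yaw 0.128 tilt 0.0835 F [ 0.7 -0.2 -1.1]
0.87 off mm [-0.3  0.9] iou 0.92
```

play_rows(
  series=[
    {"dx":6,"dy":-1,"dz":0,"turn":0,"fingers":-0.2},
    {"dx":6,"dy":-1,"dz":0,"turn":0,"fingers":-0.2},
    {"dx":4,"dy":0,"dz":-14,"turn":0,"fingers":-0.2},
    {"dx":0,"dy":0,"dz":-18,"turn":0,"fingers":-0.2},
    {"dx":-2,"dy":0,"dz":-14,"turn":0,"fingers":-0.2},
    {"dx":0,"dy":0,"dz":0,"turn":0,"fingers":-0.2},
    {"dx":0,"dy":0,"dz":0,"turn":0,"fingers":-0.2},
    {"dx":0,"dy":0,"dz":0,"turn":0,"fingers":-0.2},
    {"dx":0,"dy":0,"dz":0,"turn":0,"fingers":-0.2},
    {"dx":0,"dy":0,"dz":0,"turn":0,"fingers":-0.2},
  ],
)

```text
clock: 40.33
position: [0.4506, 0.0873, 0.1305]
ee_rot: [-0.012, 0.997, 0.063, -0.034]
contact_force: [0.8, -0.6, 0.3]
width: 0.0511
```

```bash
python3 -c "
from w import *
s,_=wrist(); print(s['ee_rot'].round(3),s['qpos'].round(3))"
```

```text
tcp [0.4506 0.0873 0.1305] w 0.0511 yaw 0.126 tilt 0.0727 F [ 0.8 -0.6  0.3]
[-0.012  0.997  0.063 -0.034] [ 0.023  0.233  1.872  0.024  1.106 -0.114]
```

play_rows(
  series=[
    {"dx":-5,"dy":0,"dz":-12,"turn":0,"fingers":-0.2},
    {"dx":-5,"dy":0,"dz":-14,"turn":0,"fingers":-0.2},
    {"dx":-3,"dy":0,"dz":-14,"turn":0,"fingers":-0.2},
    {"dx":0,"dy":0,"dz":0,"turn":0,"fingers":-0.2},
    {"dx":0,"dy":0,"dz":0,"turn":0,"fingers":-0.2},
    {"dx":0,"dy":0,"dz":0,"turn":0,"fingers":-0.2},
    {"dx":0,"dy":0,"dz":0,"turn":0,"fingers":-0.2},
    {"dx":0,"dy":0,"dz":0,"turn":0,"fingers":-0.2},
  ],
)

```text
clock: 41.05
position: [0.4427, 0.0876, 0.0954]
ee_rot: [-0.012, 0.998, 0.063, -0.027]
contact_force: [-0.4, -0.1, -0.1]
width: 0.0509
```

```bash
python3 -c "
from w import *
s,_=wrist(); print(s['ee_rot'].round(3),s['qpos'].round(3))"
```

```text
tcp [0.4427 0.0876 0.0954] w 0.0509 yaw 0.126 tilt 0.059 F [-0.4 -0.1 -0.1]
[-0.012  0.998  0.063 -0.027] [ 0.024  0.257  1.946  0.026  0.994 -0.117]
```

play_rows(
  series=[
    {"dx":0,"dy":0,"dz":8,"turn":0,"fingers":-0.2},
    {"dx":0,"dy":0,"dz":8,"turn":0,"fingers":-0.2},
    {"dx":0,"dy":0,"dz":8,"turn":0,"fingers":-0.2},
    {"dx":0,"dy":0,"dz":8,"turn":0,"fingers":-0.2},
    {"dx":0,"dy":0,"dz":8,"turn":0,"fingers":-0.2},
    {"dx":0,"dy":0,"dz":0,"turn":0,"fingers":-0.2},
    {"dx":0,"dy":0,"dz":0,"turn":0,"fingers":-0.2},
    {"dx":-3,"dy":0,"dz":-14,"turn":0,"fingers":-0.2},
    {"dx":-4,"dy":0,"dz":-16,"turn":0,"fingers":-0.2},
    {"dx":-4,"dy":0,"dz":-14,"turn":0,"fingers":-0.2},
    {"dx":0,"dy":0,"dz":0,"turn":0,"fingers":-0.2},
    {"dx":0,"dy":0,"dz":0,"turn":0,"fingers":-0.2},
    {"dx":0,"dy":0,"dz":0,"turn":0,"fingers":-0.2},
    {"dx":0,"dy":0,"dz":0,"turn":0,"fingers":-0.2},
    {"dx":0,"dy":0,"dz":0,"turn":0,"fingers":-0.2},
  ],
)

```text
clock: 42.35
position: [0.4356, 0.0877, 0.0995]
ee_rot: [-0.012, 0.998, 0.063, -0.021]
contact_force: [-1.2, 0.3, 0.3]
width: 0.0516
```

```bash
python3 -c "
from w import *
s,_=wrist(); print(s['ee_rot'].round(3),s['qpos'].round(3))"
```

```text
tcp [0.4356 0.0877 0.0995] w 0.0516 yaw 0.126 tilt 0.0484 F [-1.2  0.3  0.3]
[-0.012  0.998  0.063 -0.021] [ 0.024  0.237  1.962  0.026  0.986 -0.117]
```

Good enough; descend and grip.

play_rows(
  series=[
    {"dx":-1.5,"dy":0,"dz":-8,"turn":0,"fingers":-0.2},
    {"dx":-1.5,"dy":0,"dz":-10,"turn":0,"fingers":-0.2},
    {"dx":0,"dy":0,"dz":-8,"turn":0,"fingers":-0.2},
    {"dx":0,"dy":0,"dz":0,"turn":0,"fingers":-0.2},
    {"dx":0,"dy":0,"dz":0,"turn":0,"fingers":-0.2},
    {"dx":0,"dy":0,"dz":0,"turn":0,"fingers":-0.2},
    {"dx":0,"dy":0,"dz":0,"turn":0,"fingers":-0.2},
  ],
)

```text
clock: 42.98
position: [0.4343, 0.0878, 0.0729]
ee_rot: [-0.012, 0.998, 0.063, -0.019]
contact_force: [-0.6, -0.4, 0.1]
width: 0.0512
```

play_rows(
  series=[
    {"dx":-1,"dy":0,"dz":-3,"turn":0,"fingers":-0.2},
    {"dx":0,"dy":0,"dz":-1,"turn":0,"fingers":1},
    {"dx":0,"dy":0,"dz":0,"turn":0,"fingers":1},
    {"dx":0,"dy":0,"dz":0,"turn":0,"fingers":1},
    {"dx":0,"dy":0,"dz":0,"turn":0,"fingers":1},
    {"dx":0,"dy":0,"dz":0,"turn":0,"fingers":1},
    {"dx":0,"dy":0,"dz":0,"turn":0,"fingers":1},
  ],
  squeeze=60,
)

```text
clock: 43.57
position: [0.434, 0.0878, 0.0695]
ee_rot: [-0.012, 0.998, 0.063, -0.018]
contact_force: [0.5, -0.1, -2.0]
width: 0.0091
```

play_rows(
  series=[
    {"dx":0,"dy":0,"dz":6,"turn":0,"fingers":1},
    {"dx":0,"dy":0,"dz":10,"turn":0,"fingers":1},
    {"dx":0,"dy":0,"dz":12,"turn":0,"fingers":1},
    {"dx":0,"dy":0,"dz":12,"turn":0,"fingers":1},
    {"dx":0,"dy":0,"dz":12,"turn":0,"fingers":1},
    {"dx":0,"dy":0,"dz":12,"turn":0,"fingers":1},
    {"dx":0,"dy":0,"dz":12,"turn":0,"fingers":1},
    {"dx":0,"dy":0,"dz":12,"turn":0,"fingers":1},
    {"dx":0,"dy":0,"dz":10,"turn":0,"fingers":1},
    {"dx":0,"dy":0,"dz":6,"turn":0,"fingers":1},
    {"dx":0,"dy":0,"dz":0,"turn":0,"fingers":1},
    {"dx":0,"dy":0,"dz":0,"turn":0,"fingers":1},
  ],
)

```text
clock: 44.57
position: [0.4291, 0.0876, 0.1777]
ee_rot: [-0.012, 0.998, 0.063, -0.022]
contact_force: [0.3, -0.4, -2.6]
width: 0.009
```

```bash
python3 -c "
from w import *
s,_=wrist(); print(s['ee_rot'].round(3),s['qpos'].round(3))"
```

```text
tcp [0.4291 0.0876 0.1777] w 0.009 yaw 0.126 tilt 0.0502 F [ 0.3 -0.4 -2.6]
[-0.012  0.998  0.063 -0.022] [ 0.024  0.142  1.856  0.023  1.189 -0.11 ]
```

play_rows(
  series=[
    {"dx":4,"dy":4,"dz":0,"turn":0,"fingers":1},
    {"dx":8,"dy":8,"dz":1,"turn":0,"fingers":1},
    {"dx":11,"dy":8,"dz":1,"turn":0,"fingers":1},
    {"dx":11,"dy":8,"dz":1,"turn":0,"fingers":1},
    {"dx":11,"dy":8,"dz":1,"turn":0,"fingers":1},
    {"dx":11,"dy":8,"dz":1,"turn":0,"fingers":1},
    {"dx":11,"dy":8,"dz":1,"turn":0,"fingers":1},
    {"dx":11,"dy":8,"dz":1,"turn":0,"fingers":1},
    {"dx":11,"dy":8,"dz":1,"turn":0,"fingers":1},
    {"dx":11,"dy":6,"dz":1,"turn":0,"fingers":1},
    {"dx":11,"dy":4,"dz":1,"turn":0,"fingers":1},
    {"dx":11,"dy":4,"dz":1,"turn":0,"fingers":1},
    {"dx":11,"dy":4,"dz":1,"turn":0,"fingers":1},
    {"dx":11,"dy":4,"dz":1,"turn":0,"fingers":1},
    {"dx":11,"dy":2,"dz":1,"turn":0,"fingers":1},
    {"dx":11,"dy":0,"dz":1,"turn":0,"fingers":1},
    {"dx":8,"dy":0,"dz":1,"turn":0,"fingers":1},
    {"dx":4,"dy":0,"dz":0,"turn":0,"fingers":1},
    {"dx":0,"dy":0,"dz":0,"turn":0,"fingers":1},
    {"dx":0,"dy":0,"dz":0,"turn":0,"fingers":1},
  ],
)

```text
clock: 46.28
position: [0.6292, 0.2044, 0.1781]
ee_rot: [-0.014, 0.997, 0.066, -0.029]
contact_force: [0.0, 0.4, -3.1]
width: 0.0092
```

```bash
python3 -c "
from w import *
s,_=wrist(); print(s['ee_rot'].round(3),s['qpos'].round(3))"
```

```text
tcp [0.6292 0.2044 0.1781] w 0.0092 yaw 0.133 tilt 0.0641 F [ 0.   0.4 -3.1]
[-0.014  0.997  0.066 -0.029] [0.19  0.469 1.365 0.036 1.361 0.049]
```

play_rows(
  series=[
    {"dx":-1,"dy":-3,"dz":0,"turn":0,"fingers":1},
    {"dx":-2,"dy":-5,"dz":-3,"turn":0,"fingers":1},
    {"dx":-2,"dy":-5,"dz":-5,"turn":0,"fingers":1},
    {"dx":-2,"dy":-5,"dz":-5,"turn":0,"fingers":1},
    {"dx":-1,"dy":-3,"dz":-5,"turn":0,"fingers":1},
    {"dx":0,"dy":0,"dz":-5,"turn":0,"fingers":1},
    {"dx":0,"dy":0,"dz":-5,"turn":0,"fingers":1},
    {"dx":0,"dy":0,"dz":-5,"turn":0,"fingers":1},
    {"dx":0,"dy":0,"dz":-5,"turn":0,"fingers":1},
    {"dx":0,"dy":0,"dz":-4,"turn":0,"fingers":1},
    {"dx":0,"dy":0,"dz":0,"turn":0,"fingers":1},
    {"dx":0,"dy":0,"dz":0,"turn":0,"fingers":1},
  ],
)

```text
clock: 47.33
position: [0.6165, 0.18, 0.1315]
ee_rot: [-0.014, 0.997, 0.066, -0.03]
contact_force: [0.9, 0.0, -1.9]
width: 0.0095
```

play_rows(
  series=[
    {"dx":1.5,"dy":1,"dz":-4,"turn":0,"fingers":1},
    {"dx":1.5,"dy":0.5,"dz":-5,"turn":0,"fingers":1},
    {"dx":1,"dy":0,"dz":-5,"turn":0,"fingers":1},
    {"dx":0,"dy":0,"dz":-5,"turn":0,"fingers":1},
    {"dx":0,"dy":0,"dz":-4,"turn":0,"fingers":1},
    {"dx":0,"dy":0,"dz":0,"turn":0,"fingers":1},
    {"dx":0,"dy":0,"dz":0,"turn":0,"fingers":1},
  ],
)

```text
clock: 47.92
position: [0.6217, 0.1823, 0.1061]
ee_rot: [-0.014, 0.997, 0.066, -0.03]
contact_force: [0.8, 0.0, -2.2]
width: 0.0093
```

```bash
python3 -c "
from c import *
wrist()
d=get_image('scene');cv2.imwrite('pics/s4.png',cv2.resize(d['pixels'][190:370,310:480,::-1],None,fx=3.3,fy=3.3,interpolation=cv2.INTER_CUBIC))"
```

```text
tcp [0.6217 0.1823 0.1061] w 0.0093 yaw 0.133 tilt 0.0661 F [ 0.8  0.  -2.2]
```

View pics/s4.png

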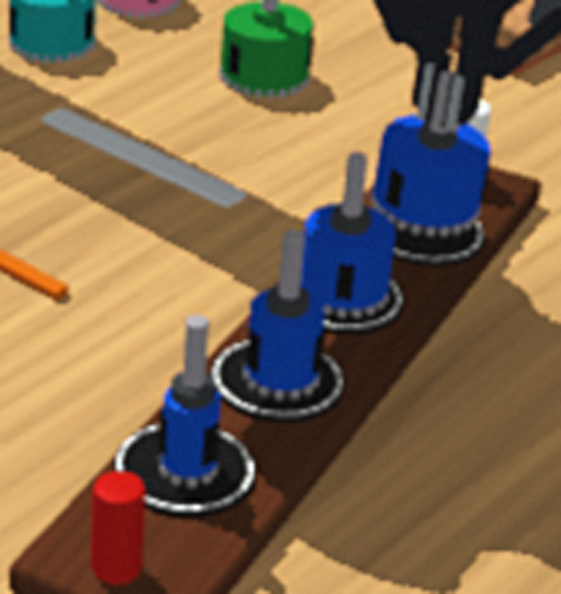

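The three placed saws stand upright, and the 64 hovers over pad_a at crop pixel (432,190). Lowering.

play_rows(
  series=[
    {"dx":0,"dy":0,"dz":-3,"turn":0,"fingers":1},
    {"dx":0,"dy":0,"dz":-3,"turn":0,"fingers":1},
    {"dx":0,"dy":0,"dz":-3,"turn":0,"fingers":1},
    {"dx":0,"dy":0,"dz":-1.5,"turn":0,"fingers":1},
    {"dx":0,"dy":0,"dz":-1,"turn":0,"fingers":1},
  ],
)

```text
clock: 48.43
position: [0.6223, 0.1824, 0.0949]
ee_rot: [-0.014, 0.997, 0.066, -0.029]
contact_force: [-0.1, 0.7, -3.2]
width: 0.0093
```

play_rows(
  series=[
    {"dx":0,"dy":0,"dz":-1.2,"turn":0,"fingers":1},
    {"dx":0,"dy":0,"dz":-1.2,"turn":0,"fingers":1},
  ],
)

```text
clock: 48.6
position: [0.6223, 0.1823, 0.0922]
ee_rot: [-0.014, 0.997, 0.066, -0.029]
contact_force: [-0.3, -0.1, -1.3]
width: 0.0089
```

play_rows(
  series=[
    {"dx":0,"dy":0,"dz":-1.5,"turn":0,"fingers":1},
    {"dx":0,"dy":0,"dz":-1.5,"turn":0,"fingers":1},
  ],
)

```text
clock: 48.77
position: [0.6222, 0.1825, 0.0921]
ee_rot: [-0.015, 0.997, 0.066, -0.028]
contact_force: [-2.4, -0.9, 6.0]
width: 0.0093
```

play_rows(
  series=[
    {"dx":-0.5,"dy":0,"dz":-2,"turn":0,"fingers":1},
    {"dx":-0.5,"dy":0,"dz":-2,"turn":0,"fingers":1},
    {"dx":0,"dy":0,"dz":-1,"turn":0,"fingers":0.8},
    {"dx":0,"dy":0,"dz":0,"turn":0,"fingers":0.6},
    {"dx":0,"dy":0,"dz":0,"turn":0,"fingers":0.2},
    {"dx":0,"dy":0,"dz":0,"turn":0,"fingers":-0.2},
    {"dx":0,"dy":0,"dz":0,"turn":0,"fingers":-0.2},
    {"dx":0,"dy":0,"dz":0,"turn":0,"fingers":-0.2},
  ],
)

```text
clock: 49.43
position: [0.6233, 0.1828, 0.0932]
ee_rot: [-0.015, 0.997, 0.066, -0.024]
contact_force: [-0.2, -0.3, 0.1]
width: 0.0514
```

play_rows(
  series=[
    {"dx":0,"dy":0,"dz":6,"turn":0,"fingers":-0.2},
    {"dx":0,"dy":0,"dz":12,"turn":0,"fingers":-0.2},
    {"dx":0,"dy":0,"dz":12,"turn":0,"fingers":-0.2},
    {"dx":0,"dy":0,"dz":12,"turn":0,"fingers":-0.2},
    {"dx":0,"dy":0,"dz":12,"turn":0,"fingers":-0.2},
    {"dx":0,"dy":0,"dz":12,"turn":0,"fingers":-0.2},
    {"dx":0,"dy":0,"dz":12,"turn":0,"fingers":-0.2},
    {"dx":-10,"dy":0,"dz":6,"turn":0,"fingers":-0.2},
    {"dx":-20,"dy":0,"dz":0,"turn":0,"fingers":-0.2},
    {"dx":-20,"dy":0,"dz":0,"turn":0,"fingers":-0.2},
    {"dx":-20,"dy":0,"dz":0,"turn":0,"fingers":-0.2},
    {"dx":-20,"dy":0,"dz":0,"turn":0,"fingers":-0.2},
    {"dx":-20,"dy":0,"dz":0,"turn":0,"fingers":-0.2},
    {"dx":-20,"dy":0,"dz":0,"turn":0,"fingers":-0.2},
    {"dx":-20,"dy":0,"dz":0,"turn":0,"fingers":-0.2},
    {"dx":-20,"dy":0,"dz":0,"turn":0,"fingers":-0.2},
    {"dx":-10,"dy":0,"dz":0,"turn":0,"fingers":-0.2},
    {"dx":0,"dy":0,"dz":0,"turn":0,"fingers":-0.2},
    {"dx":0,"dy":0,"dz":0,"turn":0,"fingers":-0.2},
  ],
)

```text
clock: 51.02
position: [0.4278, 0.1817, 0.1833]
ee_rot: [-0.015, 0.997, 0.066, -0.025]
contact_force: [-0.5, 0.2, 0.5]
width: 0.0512
```

```bash
python3 - <<'E'
from p import *
C={29:(.6597,-.088),40:(.6474,.0035),51:(.6251,.091),64:(.6197,.182)}
wrist()
for n in("top","scene"):
    d=get_image(n); M=masks_of(d,"saw_29")
    for D,p in C.items():
        c=saw(D/1e3,.022); r=cen(sil(d,*p,c)); m=min(M,key=lambda m:np.hypot(*(cen(m["region"])-r)))["region"]
        f=fit([(d,m)],c,p); print(n,D,"off mm",((f.x-p)*1e3).round(1),"iou",round(iou(sil(d,*f.x,c),m),2))
    o=d["pixels"][:,:,::-1]; o=o[90:220,170:470] if n=="top" else o[190:370,310:480]
    cv2.imwrite(f"pics/f_{n}.png",cv2.resize(o,None,fx=2.6,fy=2.6,interpolation=cv2.INTER_CUBIC))
E
```

```text
tcp [0.4278 0.1817 0.1833] w 0.0512 yaw 0.133 tilt 0.0582 F [-0.5  0.2  0.5]
top 29 off mm [ 3.8 -2.2] iou 0.79
top 40 off mm [2.4 0. ] iou 0.85
top 51 off mm [0.1 0.7] iou 0.81
top 64 off mm [-0.  -1.2] iou 0.89
scene 29 off mm [2.2 0.6] iou 0.83
scene 40 off mm [1.7 1. ] iou 0.84
scene 51 off mm [-1.   5.3] iou 0.87
scene 64 off mm [0.7 2. ] iou 0.77h.py:15: RuntimeWarning: Mean of empty slice.
  def cen(m): v,u=np.nonzero(m); return np.array([u.mean(),v.mean()])
  ret = ret.dtype.type(ret / rcount)
```

View pics/f_top.png

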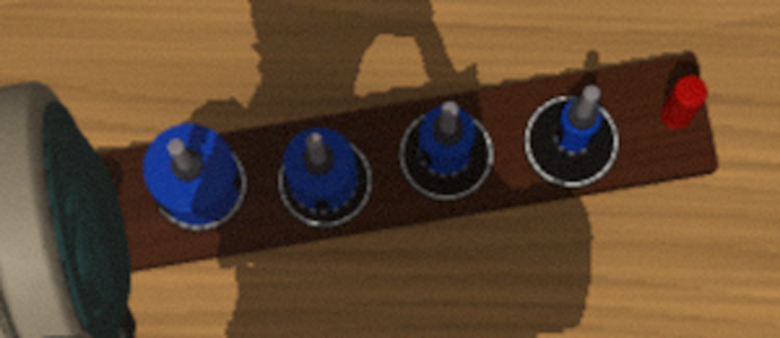

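View pics/f_scene.png

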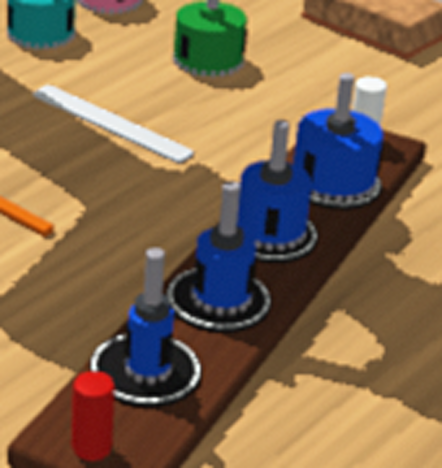

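Both views show all four saws upright on their pads in the right order, starting from the red post. The offsets are at most about 5 mm, and the gripper is clear.

```bash
python3 -c "
from rig import *
print(sign_off())"
```

```text
the job is handed in; nothing more can be done
None
```

All four blue hole saws are back on the rail and the job is handed in. From the red post to the white post they stand 29, 40, 51, 64 (pads d, c, b, a). I lowered each one until it touched its pad and then released it. The green, pink and turquoise look-alikes were not touched.

- **Position:** the final fits from the top and scene cameras put each saw within about 5 mm of its pad centre, against a limit of 12 mm. The two views disagree most on the 51: about 1 mm off in the top view and 5 mm off in the scene view.
- **Upright and released:** in the pictures all four stand upright and the gripper is well clear. I measured neither the saws' tilt angles nor their height on the pads.
- **Time and force:** the run took about 51 s of the 109 s allowed. The largest wrist force I read was 14 N.
- **Tool tilt:** the tool picked up a tilt of up to 0.08 rad during fast moves, so the 40, 51 and 64 were set down leaning a little and settled flat when released.

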